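# Lay out a batten, packers and fence for marking an eye bracket

### The job

Lay out the drilling set-up on the dark base board: the brown packer on the blue tape mark and the white packer on the yellow one, each lying flat, centred on its tape and lengthwise along it; the pale batten flat across both packers, centred between them and parallel to the board; and the zinc eye bracket flat on top of the batten with its eye in the middle of the batten. Behind them, lay the long golden strip flat on the base board as a fence, flush along the board's far long edge and centred on its length. Let go of everything and do not knock over the glue bottle near the board.

Things in the scene. Friction and masses are not known exactly. Their poses are not given: they have to be found in the camera images.
- base: dark brown board lying fixed on the worktop, 130 (its x) x 237 (its y) x 9 mm thick. Origin: centre of its underside. Its y axis runs along its length, its x axis points to its far long edge (away from the robot, turned by up to 15 degrees either way). It does not move during the task
- tape_blue: blue rectangle of tape, 86 (its x) x 52 (its y) mm and 0.5 mm thin, stuck on the base board's upper face, lengthwise across the board. Origin: centre of its underside, 9 mm above the worktop. It lies 25 mm nearer the robot than the board's lengthwise centre line and 60 mm left or right of the board's middle; the yellow tape lies on the other side. Which is left changes
- tape_yellow: yellow rectangle of tape, same size and kind as the blue one, on the other half of the base board
- brown_packer_centre (a point): centre (half-way up) of the brown packer: loose light-brown wooden block, 40 (x) x 76 (y, long) x 20 mm high, lying flat on the worktop, in the right front part of the worktop (offcuts lying farther back are scrap)
- white_packer_centre (a point): centre (half-way up) of the white packer: loose whitish wooden block, 45 (x) x 61 (y, long) x 19 mm high, lying flat on the worktop, in the right front part of the worktop
- batten_centre (a point): centre (half-way up) of the pale batten: loose thin flat greyish-white board, 46 (x) x 181 (y, long) x 9 mm thick, lying flat on the worktop, at the left or right side of the worktop
- fence_centre (a point): centre (half-way up) of the golden strip used as fence: loose yellow-brown wooden strip, 30 (x) x 221 (y, long) x 16 mm high, lying flat on the worktop, at the left or right side of the worktop; smaller golden strips at the back are not used
- bracket_eye (a point): centre of the eye, half-way up (5 mm above its underside), of the loose small zinc eye bracket, 22 (x) x 41 (y) x 10 mm high: the eye is a round boss 22 mm across and 10 mm high; from it a flat tongue, 16 mm wide and 2 mm thick, runs 30 mm along -y. Grip the eye across x
- glue_centre (a point): centre (half-way up) of the white glue bottle with red nozzle, 52 mm across, 152 mm tall, standing loose on the worktop behind the left part of the base board; leave it standing (a second bottle far back is out of the way)

How it is judged:
By the outcome, as a careful person would: the job done as asked, in the order asked, and still so for the second after the job is handed in, with the robot touching nothing.
It also fails if it takes over 128 s, if anything falls off the work surface, if the arm or the gripper's body presses on something with over 40 N, if the wrist force passes 120 N, or if a joint passes its speed limit or range.

### The arm

A 7-joint arm with a two-finger parallel gripper is mounted at the origin on a cart in front of the work surface, level with it; the furniture and walls round the work are solid. World frame = base frame: x ahead of the robot, y to its left, z up, the work surface at z = 0. Lengths are in m, angles in rad, forces in N, time in s.
With the tool pointing down it reaches from about 0.4 to 0.85 m from the base axis. Payload 4.5 kg.
Tool frame: the origin (TCP) lies at the very end of the fingers, on their centre line; the grasp point (between the pads) lies 19 mm behind it; z points along the fingers, y is the line along which they close (so a half turn about z gives the same grasp; the last joint's range is limited). The gripper opens to 88 mm and grips with 3 to 60 N. Pads are 18 mm wide; open, the fingers measure 123 mm over their backs; the gripper's body (75 mm by 187 mm) begins 45 mm behind the grasp point.
Start: joints at [1.149, 0.689, -0.195, 1.565, 0.157, 0.902, -0.215], TCP at [0.275, -0.561, 0.239] pointing down, gripper open.
Joint ranges: [-3.01, 3.01], [-0.46, 2.08], [-1.47, 1.51], [0.13, 2.56], [-1, 4.14], [0.04, 2.09], [-2.66, 2.66]. Speed limits (rad/s): [2.57, 2.57, 3.14, 3.14, 3.14, 3.14, 3.14].

### API

Orientations are given as a unit quaternion [w, x, y, z].
In Python, from plant import * gives the robot as it stands.
- The arm moves only by the shell command python3 -m handwheel 'ROWS' [FORCE]. ROWS is JSON, one flat list of numbers, 5 for each row, row after row: the opening in per cent of the stroke, from 0 (shut) to 100 (fully open), then the shift along the tool's x, y, z in mm, then the turn about the tool's z in rad. In form: [hand, dx, dy, dz, spin, hand, dx, dy, dz, spin, ...]. A call has 1 to 10 rows; each row is the pose to reach, as a shift and turn from the pose commanded when the call began, along the tool's axes at that moment; what a row does not reach only later rows make up. A row lasts 1/8 s, in which the tool goes at most 62.5 mm and 10.7 degrees, less where a joint would pass 70% of its speed; a pose out of reach is approached as far as the arm can. A call with a gripper value outside its range is refused whole. The fingers move at their own pace and stop on an object; FORCE is the grip in N (left out, the last holds). Time passes only in rows, so rows that repeat a pose let the fingers close. It gives the time, the measured TCP pose, the force, the opening and the grip force at its end, in the units of the state.
- get_state(): the state, without advancing time (a new reading comes with each control period).
- camera(name): name is "side" or "top" or "wrist"; returns a dict with "pixels" (384x512x3 uint8, red, green, blue), "camera_matrix" (3x3 intrinsics, pixels), "dist_coeffs" ([k1, k2, p1, p2, k3] as OpenCV has them; the pictures are not rectified), "world_to_cam" (4x4, takes a point from world to camera coordinates). Camera axes: x right, y down, z forward; pixel columns grow to the right and rows downward; lengths in m; the calibration is good to about 2 mm. A picture is of the moment at which its call begins. There is no depth.
- close_job(): hands the job in; it is judged then, once.
The state is a dict: "time_s": time; "qpos": joint angles; "dq": joint speeds; "tau": joint torques, N m; "eef_pos": TCP position; "tcp_rot": TCP orientation; "force": force on the tool from outside, world axes, zero at the start; "moment": the same for the moment, N m; "gripper_width": finger opening in m; "grasp_force": force on a finger pad.
Only numpy, scipy, OpenCV 4.12 (cv2) and the standard library are available. Lean on these libraries where they do the work, as an engineer would, in place of code of your own. Each camera call takes 0.05 s, during which the arm holds its last target. There are 200 camera calls.

## Working session

There is one attempt and no reset: what is moved stays moved. The work goes in short steps, Python scripts to look and compute and a shell command to move; the robot and the scene stay as the last step left them, time stands still between calls to the robot, and variables do not carry over. Pictures are saved under pics/ and viewed, at most 14 in all, crops included, and the job is handed in when it is done.

```bash
ls; mkdir -p pics; python3 - <<'E'
from plant import *
import cv2,numpy as np
s=get_state();print({k:np.round(v,3).tolist() for k,v in s.items()})
for n in("top","side"):
    c=camera(n);np.savez(f"pics/{n}0.npz",**c)
    cv2.imwrite(f"pics/{n}0.png",cv2.resize(c["pixels"][:,:,::-1],(768,576)))
    print(n,c["camera_matrix"].tolist(),c["dist_coeffs"],np.round(c["world_to_cam"],3).tolist())
E
```

```text
pics
{'time_s': 0.0, 'qpos': [1.149, 0.69, -0.195, 1.566, 0.157, 0.902, -0.215], 'dq': [0.001, -0.001, 0.002, -0.001, 0.003, -0.001, -0.001], 'tau': [0.0, -52.756, -1.267, -15.343, -0.053, 0.006, 0.0], 'eef_pos': [0.275, -0.561, 0.238], 'tcp_rot': [-0.001, 0.974, 0.226, -0.0], 'force': [0.84, -0.174, 0.332], 'moment': [0.07, -0.013, -0.012], 'grasp_force': 0.0, 'gripper_width': 0.088}
top [[356.58724269716106, 0.0, 250.81828023412848], [0.0, 356.58724269716106, 193.7402225048665], [0.0, 0.0, 1.0]] [-0.04858315  0.          0.          0.          0.        ] [[-0.052, -0.999, -0.002, 0.011], [-0.969, 0.051, -0.241, 0.59], [0.241, -0.011, -0.971, 1.023], [0.0, 0.0, 0.0, 1.0]]
side [[436.97679434049957, 0.0, 260.0020104032086], [0.0, 436.97679434049957, 186.79702829895103], [0.0, 0.0, 1.0]] [-0.05753514  0.          0.          0.          0.        ] [[-0.943, -0.332, -0.005, 0.536], [-0.144, 0.422, -0.895, 0.138], [0.299, -0.843, -0.446, 1.119], [0.0, 0.0, 0.0, 1.0]]
```

View pics/top0.png

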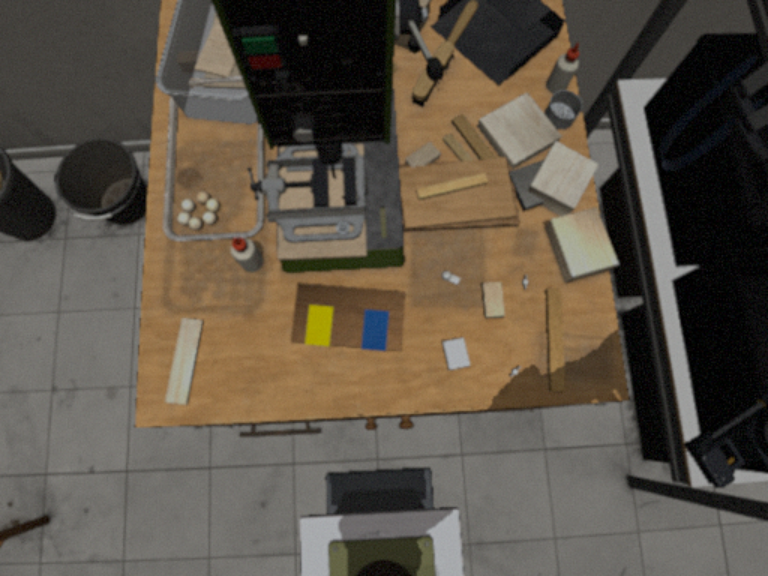

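View pics/side0.png

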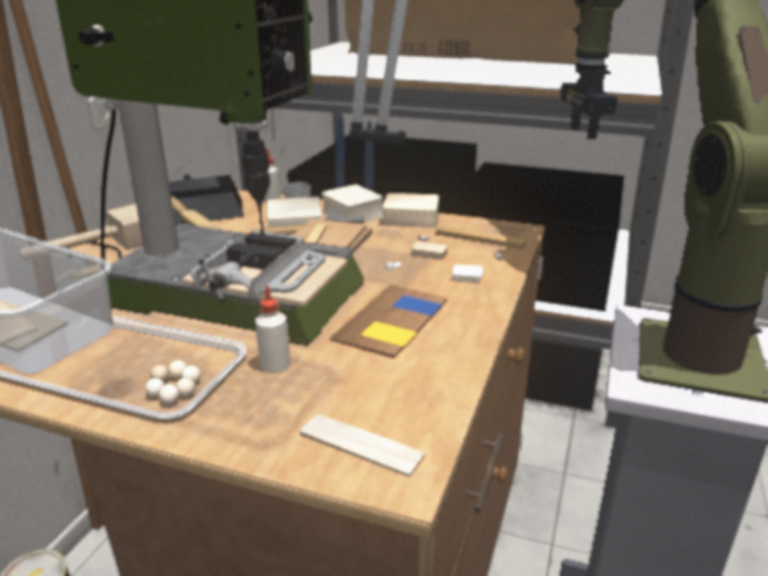

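```bash
cat > h.py <<'E'
from plant import *
import cv2,numpy as np
from scipy.spatial.transform import Rotation as R
def shot(n,name,crop=None,k=1.5):
    c=camera(n);save(c,name,crop,k);return c
def save(c,name,crop=None,k=1.5):
    im=c["pixels"][:,:,::-1]
    if crop: im=im[crop[1]:crop[3],crop[0]:crop[2]]
    cv2.imwrite(f"pics/{name}.png",cv2.resize(im,None,fx=k,fy=k,interpolation=cv2.INTER_CUBIC))
def cast(c,uv,z):
    p=cv2.undistortPoints(np.float64(uv).reshape(-1,1,2),c["camera_matrix"],c["dist_coeffs"])[:,0]
    W=c["world_to_cam"];Rm,t=W[:3,:3],W[:3,3];o=-Rm.T@t
    d=np.c_[p,np.ones(len(p))]@Rm
    return o+d*((z-o[2])/d[:,2])[:,None]
def proj(c,P):
    P=np.float64(P).reshape(-1,3);W=c["world_to_cam"]
    return cv2.projectPoints(P,cv2.Rodrigues(W[:3,:3])[0],W[:3,3],c["camera_matrix"],c["dist_coeffs"])[0][:,0]
def rect(c,mask,z,roi=None):
    """largest blob in roi (x0,y0,x1,y1) -> centre mm, long, short, heading of long side (deg)"""
    m=mask.astype(np.uint8)
    if roi: q=np.zeros_like(m);q[roi[1]:roi[3],roi[0]:roi[2]]=1;m&=q
    m=cv2.morphologyEx(m,cv2.MORPH_OPEN,np.ones((2,2)))
    k=max(cv2.findContours(m,0,cv2.CHAIN_APPROX_NONE)[0],key=cv2.contourArea)[:,0]
    w=cast(c,k,z)[:,:2]*1000
    (cx,cy),(a,b),_=r=cv2.minAreaRect(np.float32(w));p=cv2.boxPoints(r)
    e=max(p[1]-p[0],p[2]-p[1],key=np.linalg.norm);h=np.degrees(np.arctan2(e[1],e[0]))%180
    return np.round([cx,cy,max(a,b),min(a,b),h],1), k.mean(0).round(1), len(k)
def hsv(c): return cv2.cvtColor(c["pixels"],cv2.COLOR_RGB2HSV).astype(int)
def togo(x,y,z,head):
    """mm shift in tool axes + spin so TCP at x,y,z (mm), closing axis at heading (deg)"""
    s=get_state();q=s["tcp_rot"];M=R.from_quat([q[1],q[2],q[3],q[0]]).as_matrix()
    d=M.T@(np.array([x,y,z])-np.array(s["eef_pos"])*1000)
    now=np.degrees(np.arctan2(M[1,1],M[0,1]));t=(head-now+90)%180-90
    print("shift",d.round(1),"spin",round(-np.radians(t),3),"(alt %+.3f)"%(-np.radians(t)+np.pi*np.sign(t)),"tcp",(np.array(s["eef_pos"])*1000).round(1),"yhead",now.round(1),"w",round(s["gripper_width"]*1000,1),"q7",round(s["qpos"][6],2),"t",round(s["time_s"],1),"tilt",M[:,2].round(3))
E
python3 - <<'E'
from h import *
c=dict(np.load("pics/top0.npz"));H=hsv(c);h,s,v=H[...,0],H[...,1],H[...,2]
for n,(u,w) in dict(blue=(250,220),yel=(212,218),base=(231,218),brown=(329,200),white=(304,236),batten=(123,241),fence=(370,227),table=(270,235),fence2=(370,250)).items(): print(n,H[w,u])
print("blue",rect(c,(h>100)&(h<130)&(s>150),9.5e-3,(180,180,290,250)))
print("yel",rect(c,(h>22)&(h<35)&(s>200)&(v>150),9.5e-3,(180,180,290,250)))
print("white",rect(c,(s<60)&(v>120),19e-3,(285,215,330,260)))
print("batten",rect(c,(s<85)&(v>120),9e-3,(100,200,145,280)))
s=dict(np.load("pics/side0.npz"))
# press base front-left lower/upper corners in side view etc.
print("glue base side",cast(s,[(273/1.5,366/1.5)],0),"top cam nozzle",cast(c,[(239/1.5,242/1.5)],.152))
print("press front edge (top cam, z=0 bottom):",cast(c,[(283/1.5,271/1.5),(403/1.5,265/1.5)],0))
print("press side: bottom corner",cast(s,[(298/1.5,344/1.5)],0))
import cv2
save(c,"crop0",(170,170,420,270),3.1)
E
```

```text
blue [106 200 116]
yel [ 29 255 171]
base [ 14 126 107]
brown [ 19  71 172]
white [113  11 180]
batten [ 23  33 169]
fence [ 16 129 142]
table [ 16 127 154]
fence2 [ 18 127  90]
blue (array([517. , -15.2,  79.7,  46.3, 172.2]), array([250.6, 220.5]), 74)
yel (array([532.9, 103.9,  83.9,  49.7, 172.5]), array([213.5, 217.7]), 77)
white (array([ 456.4, -182. ,   61.9,   46.6,    8.4]), array([304.8, 236.3]), 61)
batten (array([472.3, 392.6, 180.9,  47.5, 170.3]), array([123. , 241.3]), 137)
glue base side [[0.68923489 0.25476092 0.        ]] top cam nozzle [[0.68079649 0.2427715  0.152     ]]
press front edge (top cam, z=0 bottom): [[ 0.66261039  0.18305161  0.        ]
 [ 0.66240834 -0.08252047  0.        ]]
press side: bottom corner [[0.68059187 0.17742511 0.        ]]
```

View pics/crop0.png

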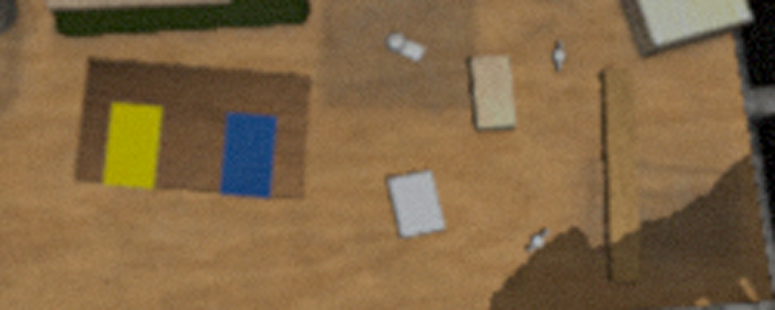

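```bash
python3 - <<'E'
from h import *
c=dict(np.load("pics/top0.npz"));H=hsv(c);h,s,v=H[...,0],H[...,1],H[...,2]
print("brown",rect(c,(s<100)&(v>120),20e-3,(318,183,342,215)))
P=lambda x,y:(x/3.1+170,y/3.1+170)
print("fence ctr/ends",cast(c,[P(619,174),P(616,67),P(624,281)],.016).round(3))
print("bracket eye, tail",cast(c,[P(397,42),P(421,51)],.005).round(3))
S=dict(np.load("pics/side0.npz"))
print("press corner at z 0,.05,.08 (1.5x)",[(proj(S,[.672,.18,z])*1.5).round() for z in(0,.04,.08)], "press front mid",[(proj(S,[.672,.0,z])*1.5).round() for z in(0,.04,.08)])
save(S,"sidecrop",(190,130,320,250),5)
togo(565,-245,120,0)
E
```

```text
brown (array([ 568.5, -272.9,   74.2,   40.7,  179.8]), array([329.8, 200.2]), 65)
fence ctr/ends [[ 0.478 -0.392  0.016]
 [ 0.59  -0.403  0.016]
 [ 0.37  -0.383  0.016]]
bracket eye, tail [[ 0.632 -0.177  0.005]
 [ 0.621 -0.202  0.005]]
press corner at z 0,.05,.08 (1.5x) [array([[302., 346.]]), array([[300., 326.]]), array([[299., 306.]])] press front mid [array([[341., 300.]]), array([[341., 283.]]), array([[340., 264.]])]
shift [ 399.6 -155.5  118.2] spin -1.115 (alt +2.027) tcp [ 274.8 -560.7  238. ] yhead -63.9 w 88.1 q7 -0.22 t 0.1 tilt [-0.001  0.001 -1.   ]
```

View pics/sidecrop.png

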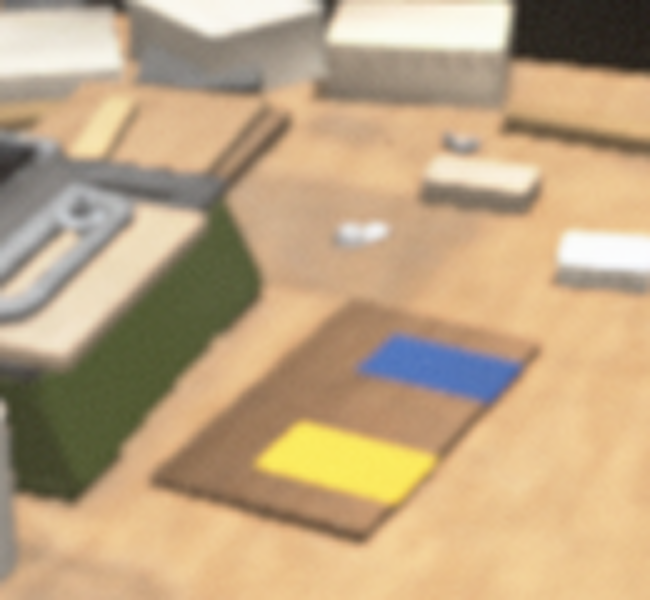

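```bash
python3 - <<'E'
from h import *
c=dict(np.load("pics/top0.npz"));S=dict(np.load("pics/side0.npz"))
def P(c): return c["camera_matrix"]@c["world_to_cam"][:3]
def ud(c,p): return cv2.undistortPoints(np.float64([[p]]),c["camera_matrix"],c["dist_coeffs"],P=c["camera_matrix"])[0].T
def tri(a,b):
    X=cv2.triangulatePoints(P(c),P(S),ud(c,a),ud(S,b));return (X[:3]/X[3]).ravel().round(3)
print(tri((281/1.5,258/1.5),(204,203)),"bottom",tri((283/1.5,271/1.5),(205,229)))
for z in (.06,.08,.09,.1): print(z,cast(c,[(281/1.5,258/1.5),(365/1.5,257/1.5)],z).round(3)[:,:2].tolist(),cast(S,[(204,203),(231,172)],z).round(3)[:,:2].tolist())
save(c,"presscrop",(170,90,290,200),5)
E
```

```text
[0.664 0.172 0.082] bottom [0.66  0.182 0.008]
0.06 [[0.674, 0.177], [0.666, 0.0]] [[0.68, 0.137], [0.689, -0.073]]
0.08 [[0.667, 0.173], [0.66, -0.0]] [[0.663, 0.17], [0.672, -0.032]]
0.09 [[0.664, 0.172], [0.657, -0.0]] [[0.654, 0.186], [0.663, -0.012]]
0.1 [[0.661, 0.17], [0.654, -0.0]] [[0.645, 0.203], [0.654, 0.008]]
```

View pics/presscrop.png

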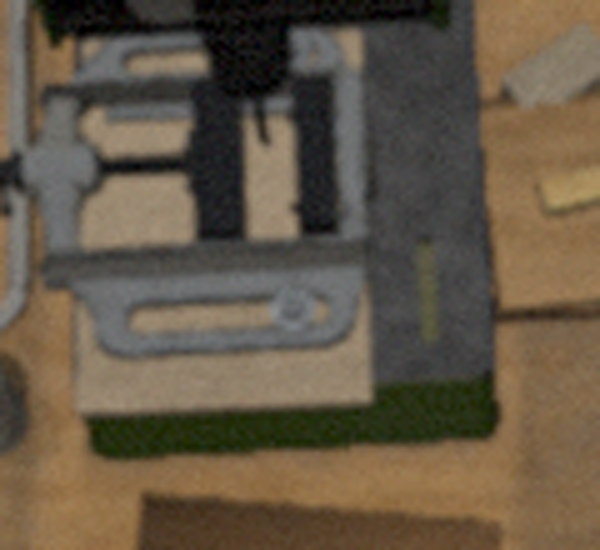

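```bash
python3 -m handwheel '[100,62,0,0,-0.18, 100,124,0,0,-0.36, 100,186,-40,0,-0.54, 100,248,-80,0,-0.72, 100,300,-120,0,-0.9,100,340,-150,30,-1.05,100,385,-150,60,-1.115,100,385,-150,60,-1.115]'; python3 - <<'E'
from h import *
c=shot("wrist","w1");togo(565,-268,120,90)
np.savez("pics/w1.npz",**c);print(c["world_to_cam"].round(3).tolist())
E
```

```text
time_s: 1.1
eef_pos: [0.5565, -0.2519, 0.1764]
tcp_rot: [-0.002, 0.705, 0.71, 0.001]
force: [-1.0, -0.2, 0.1]
gripper_width: 0.0884
grasp_force: 0.0
shift [-14.2   9.2  56.8] spin -1.567 (alt +1.575) tcp [ 555.8 -253.9  176.8] yhead 0.2 w 88.1 q7 -0.02 t 1.1 tilt [-0.002  0.003 -1.   ]
[[1.0, 0.007, -0.0, -0.555], [0.007, -0.961, 0.275, -0.264], [0.001, -0.275, -0.961, 0.26], [0.0, 0.0, 0.0, 1.0]]
```

View pics/w1.png

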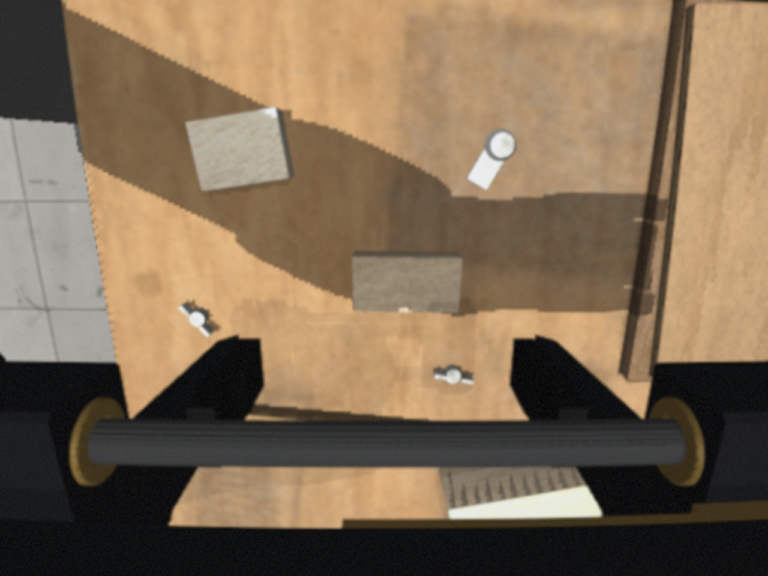

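```bash
python3 - <<'E'
from h import *
c=dict(np.load("pics/w1.npz"))
def q(n,p,z):
    w=cast(c,np.array(p)/1.5,z)[:,:2]*1000
    L=np.linalg.norm(np.roll(w,-1,0)-w,axis=1);e=w[1]-w[0]+w[2]-w[3];f=w[2]-w[1]+w[3]-w[0]
    print(n,w.mean(0).round(1),L.round(1),np.degrees([np.arctan2(e[1],e[0]),np.arctan2(f[1],f[0])]).round(1))
q("white",[(187,122),(276,107),(289,178),(203,191)],.019)
q("brown",[(353,254),(461,257),(460,312),(353,308)],.020)
w=cast(c,np.array([(501,143)])/1.5,.010)*1000;t=cast(c,np.array([(480,184)])/1.5,.002)*1000
print("br",w,t,np.degrees(np.arctan2(*(w-t)[0,[1,0]])))
print("brown packer body to check",cast(c,[(407/1.5,282/1.5)],.02))
E
```

```text
white [ 460.7 -177.5] [58.5 44.4 58.3 44.1] [  8.5 -81.9]
brown [ 571.1 -265.9] [73.6 39.8 75.5 38.8] [ -1.5 -89.4]
br [[ 632.03767781 -171.83494821   10.        ]] [[ 621.28316762 -199.2115843     2.        ]] 68.55334578605756
brown packer body to check [[ 0.57115695 -0.26504378  0.02      ]]
```

```bash
python3 -m handwheel '[100,-15,14,0,-0.18,100,-15,14,10,-0.36,100,-15,14,20,-0.54,100,-15,14,40,-0.72,100,-15,14,60,-0.9,100,-15,14,80,-1.08,100,-15,14,90,-1.26,100,-15,14,90,-1.44,100,-15,14,90,-1.57,100,-15,14,90,-1.57]'; python3 - <<'E'
from h import *
c=shot("wrist","w2");togo(570,-268,4,88.5)
np.savez("pics/w2.npz",**c)
E
```

```text
time_s: 2.4
eef_pos: [0.5676, -0.2744, 0.0888]
tcp_rot: [-0.0, 0.003, 1.0, -0.001]
force: [-0.2, 0.1, 0.2]
gripper_width: 0.0882
grasp_force: 0.0
shift [-2.2  6.1 84.9] spin 0.02 (alt -3.121) tcp [ 567.8 -274.    88.9] yhead 89.7 w 88.3 q7 1.21 t 2.5 tilt [-0.001 -0.001 -1.   ]
```

View pics/w2.png

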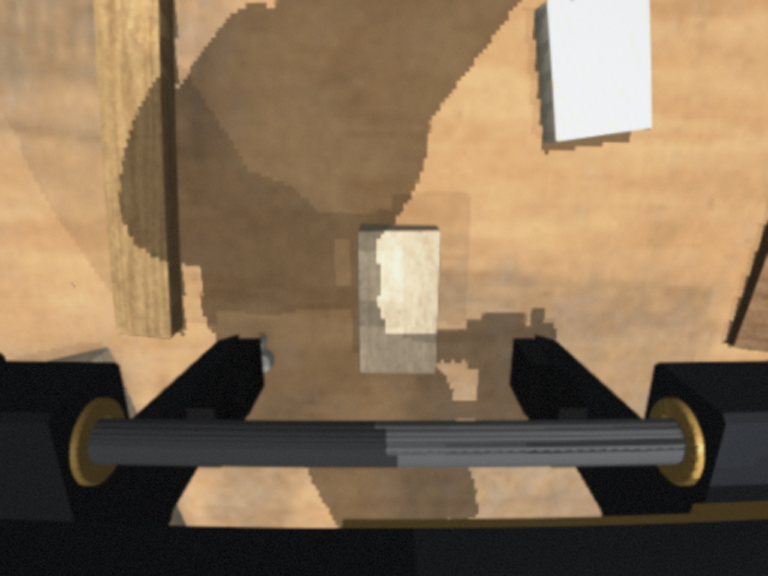

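```bash
cat >> h.py <<'E'
def q(c,n,p,z,k=1.5):
    w=cast(c,np.array(p)/k,z)[:,:2]*1000
    L=np.linalg.norm(np.roll(w,-1,0)-w,axis=1);e=w[1]-w[0]+w[2]-w[3];f=w[2]-w[1]+w[3]-w[0]
    print(n,w.mean(0).round(1),L.round(1),np.degrees([np.arctan2(e[1],e[0]),np.arctan2(f[1],f[0])]).round(1))
E
python3 - <<'E'
from h import *
c=dict(np.load("pics/w2.npz"))
q(c,"brown",[(359,230),(440,230),(436,373),(360,373)],.020)
print("fence end far corners",(cast(c,np.array([(119,338),(182,331)])/1.5,.016)*1000).round(1))
print("white near corners",(cast(c,np.array([(556,141),(652,129)])/1.5,.019)*1000).round(1))
E
```

```text
brown [ 570.2 -266.3] [38.5 75.3 39.7 75.3] [89.7 -0.4]
fence end far corners [[ 589.6 -414.    16. ]
 [ 585.6 -379.3   16. ]]
white near corners [[ 491.9 -194.5   19. ]
 [ 486.2 -150.3   19. ]]
```

```bash
python3 -m handwheel '[100,-3,8,40,0,100,-3,8,75,0,100,-3,8,84,0,100,-3,8,84,0,0,-3,8,84,0,0,-3,8,84,0,0,-3,8,84,0,0,-3,8,84,0,0,-3,8,84,0,0,-3,8,84,0]' 25;  python3 -m handwheel '[0,0,0,-50,0,0,0,30,-90,0,0,10,90,-90,0.06,0,20,150,-90,0.127,0,40,210,-90,0.127,0,48,256,-90,0.127,0,48,256,-90,0.127,0,48,256,-90,0.127]'; python3 - <<'E'
from h import *
c=shot("wrist","w3");togo(519,-10,14,82.4)
np.savez("pics/w3.npz",**c)
H=hsv(c);h,s,v=H[...,0],H[...,1],H[...,2]
E
```

```text
time_s: 3.7
eef_pos: [0.5719, -0.2643, 0.0048]
tcp_rot: [0.0, 0.0, 1.0, -0.0]
force: [-0.5, -1.0, 2.1]
gripper_width: 0.0392
grasp_force: 25.0
time_s: 4.7
eef_pos: [0.524, -0.0087, 0.0946]
tcp_rot: [-0.0, 0.064, 0.998, -0.001]
force: [0.3, -1.1, 0.1]
gripper_width: 0.0398
grasp_force: 25.0
shift [ 5.  -1.  80.5] spin 0.003 (alt -3.139) tcp [524.1  -9.5  94.5] yhead 82.6 w 39.8 q7 0.48 t 4.8 tilt [-0.    -0.001 -1.   ]
```

View pics/w3.png

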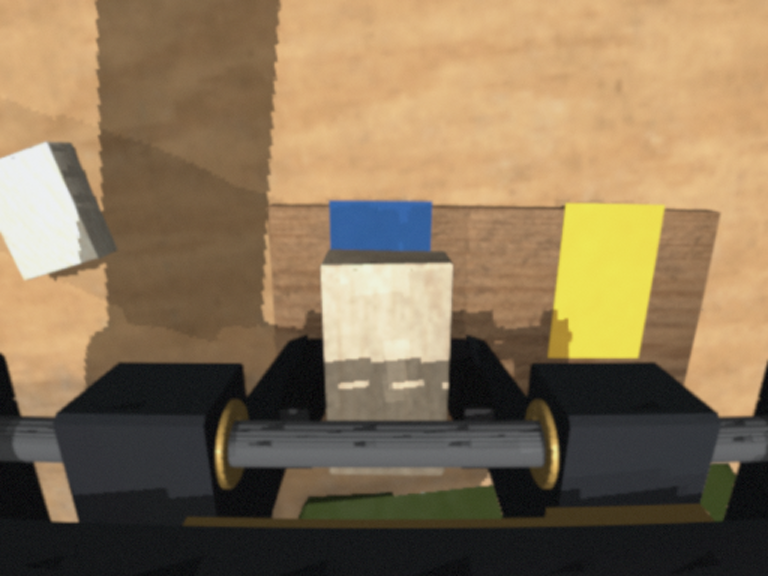

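```bash
python3 - <<'E'
from h import *
c=dict(np.load("pics/w3.npz"))
q(c,"yellow",[(566,204),(664,206),(640,358),(550,358)],.0095)
b=cast(c,np.array([(330,201),(432,202)])/1.5,.0095)[:,:2]*1000
y=cast(c,np.array([(566,204),(664,206)])/1.5,.0095)[:,:2]*1000
print("blue near",b.round(1),"yel near",y.round(1))
m0,m1=b.mean(0),y.mean(0);d=m1-m0;th=np.degrees(np.arctan2(d[1],d[0]));print("dist",np.linalg.norm(d).round(1),"board y heading",th.round(2))
x=np.radians(th-90);print("blue ctr",(m0+43*np.array([np.cos(x),np.sin(x)])).round(1),"yel",(m1+43*np.array([np.cos(x),np.sin(x)])).round(1))
e=cast(c,np.array([(270,205),(718,211)])/1.5,.009)[:,:2]*1000;print("board near corners",e.round(1),np.linalg.norm(e[1]-e[0]).round(1),np.degrees(np.arctan2(*(e[1]-e[0])[::-1])).round(2))
p=cast(c,np.array([(322,263),(452,262)])/1.5,.1097)[:,:2]*1000;print("packer near edge",p.round(1),np.linalg.norm(p[1]-p[0]).round(1),np.degrees(np.arctan2(*(p[1]-p[0])[::-1])).round(1),"ctr",(p.mean(0)+38*np.array([np.cos(x),np.sin(x)])).round(1))
E
```

```text
yellow [536.3 109.8] [51.3 85.3 51.7 85.5] [82.1 -6.9]
blue near [[473.9 -28.8]
 [480.9  22. ]] yel near [[490.3  89.5]
 [497.4 140.3]]
dist 119.5 board y heading 82.06
blue ctr [520.   -9.4] yel [536.5 109. ]
board near corners [[471.9 -59.4]
 [503.6 169.7]] 231.3 82.14
packer near edge [[482.3 -20.4]
 [486.9  17.7]] 38.4 83.1 ctr [522.3  -6.6]
```

```bash
python3 -m handwheel '[0,2,-3,40,0.01,0,2,-3,70,0.01,0,2,-3,77,0.01,0,2,-3,80,0.01,0,2,-3,80,0.01,75,2,-3,80,0.01,75,2,-3,80,0.01,75,2,-3,80,0.01,75,2,-3,80,0.01]';  python3 -m handwheel '[100,0,0,-50,0,100,0,0,-110,0,100,0,0,-140,0,100,0,0,-140,0]'; python3 - <<'E'
from h import *
c=shot("wrist","w4");togo(460,-179,80,97.9)
np.savez("pics/w4.npz",**c)
E
```

```text
time_s: 5.88
eef_pos: [0.5217, -0.0107, 0.0148]
tcp_rot: [0.0, 0.069, 0.998, -0.0]
force: [0.5, -0.4, -0.8]
gripper_width: 0.0665
grasp_force: 0.0
time_s: 6.38
eef_pos: [0.523, -0.0105, 0.1568]
tcp_rot: [0.002, 0.069, 0.998, 0.0]
force: [0.1, -0.3, 0.1]
gripper_width: 0.088
grasp_force: 0.0
shift [  38.3 -174.9   75.2] spin -0.276 (alt +2.866) tcp [521.9 -11.  155.2] yhead 82.1 w 88.4 q7 0.59 t 6.4 tilt [ 0.002 -0.    -1.   ]
```

View pics/w4.png

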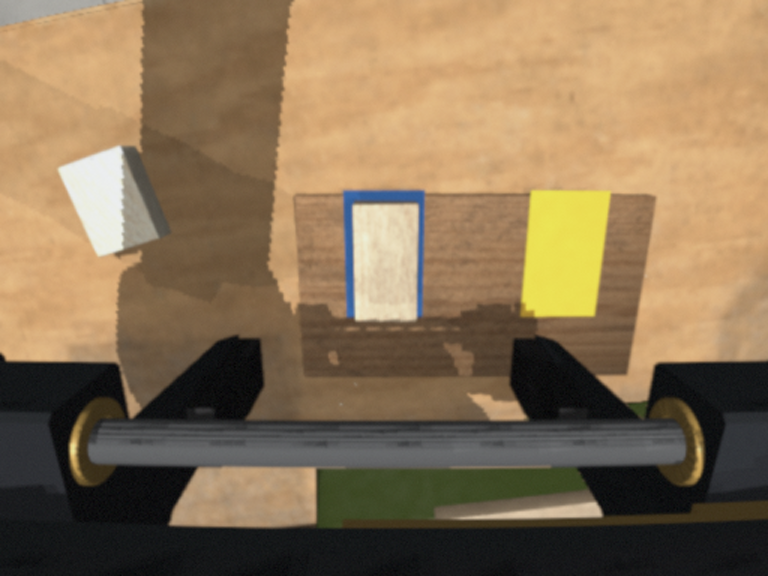

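```bash
python3 - <<'E'
from h import *
c=dict(np.load("pics/w4.npz"))
q(c,"packer",[(353,203),(418,204),(417,321),(355,321)],.0295)
q(c,"blue",[(343,191),(425,191),(422,318),(348,318)],.0095)
q(c,"yel",[(531,190),(610,191),(597,317),(523,316)],.0095)
q(c,"board",[(294,194),(655,196),(627,375),(304,376)],.009)
q(c,"white",[(59,168),(121,147),(167,235),(102,256)],.019)
H=hsv(c);h,s,v=H[...,0],H[...,1],H[...,2]
print(rect(c,(h>22)&(h<35)&(s>150)&(v>120),.0095)[:2])
print(rect(c,(h>100)&(h<130)&(s>150),.0095)[:2])
E
```

```text
packer [520.1  -8.2] [38.7 74.6 39.8 75.2] [81.6 -7.7]
blue [520.   -9.1] [52.  86.1 50.9 86.1] [82.1 -7.5]
yel [535.8 110.2] [51.4 86.3 52.1 85.6] [81.4 -6.3]
board [551.4  46.2] [233.1 128.8 234.4 129. ] [82.  -7.7]
white [ 459.1 -173.3] [43.4 58.6 47.2 59.1] [98.3 11.9]
(array([536.7, 109.7,  86. ,  52.7, 172.5]), array([377.3, 168.4]))
(array([519.7,  -8.8,  82.2,  49.2, 172.2]), array([244.3, 155.3]))
```

```bash
python3 -m handwheel '[100,10,-50,0,-0.1,100,20,-110,0,-0.2,100,39,-165,30,-0.276,100,39.5,-174.5,70,-0.276,100,39.5,-174.5,110,-0.276,100,39.5,-174.5,140,-0.276,100,39.5,-174.5,151,-0.276,100,39.5,-174.5,151,-0.276,0,39.5,-174.5,151,-0.276,0,39.5,-174.5,151,-0.276]' 25;  python3 -m handwheel '[0,0,0,0,0,0,0,0,0,0,0,0,0,0,0]'; python3 - <<'E'
from h import *
togo(536.4,107.3,95,82.1)
E
```

```text
time_s: 7.68
eef_pos: [0.4582, -0.1781, 0.0033]
tcp_rot: [-0.0, -0.069, 0.998, 0.0]
force: [-0.5, -0.7, -0.4]
gripper_width: 0.0705
grasp_force: 0.0
time_s: 8.05
eef_pos: [0.4586, -0.1783, 0.0038]
tcp_rot: [0.0, -0.069, 0.998, -0.0]
force: [0.5, 0.4, 0.6]
gripper_width: 0.0451
grasp_force: 25.0
shift [-116.4  272.1  -91.2] spin 0.276 (alt -2.866) tcp [ 458.6 -178.3    3.8] yhead 97.9 w 45.1 q7 0.71 t 8.1 tilt [ 0. -0. -1.]
```

```bash
python3 -m handwheel '[0,0,0,-50,0,0,-10,30,-91,0,0,-40,85,-91,0.1,0,-65,140,-91,0.2,0,-90,195,-91,0.276,0,-110,250,-91,0.276,0,-116.5,272,-91,0.276,0,-116.5,272,-91,0.276,0,-116.5,272,-91,0.276]'; python3 - <<'E'
from h import *
c=shot("wrist","w5");togo(536.4,107.3,13,82.1)
np.savez("pics/w5.npz",**c)
E
```

```text
time_s: 9.18
eef_pos: [0.536, 0.105, 0.0943]
tcp_rot: [-0.0, 0.07, 0.998, -0.001]
force: [-0.3, -0.7, -0.1]
gripper_width: 0.0447
grasp_force: 25.0
shift [ 0.   2.9 81.3] spin -0.002 (alt +3.139) tcp [536.1 104.6  94.4] yhead 82.0 w 44.9 q7 0.33 t 9.2 tilt [-0.001 -0.002 -1.   ]
```

View pics/w5.png

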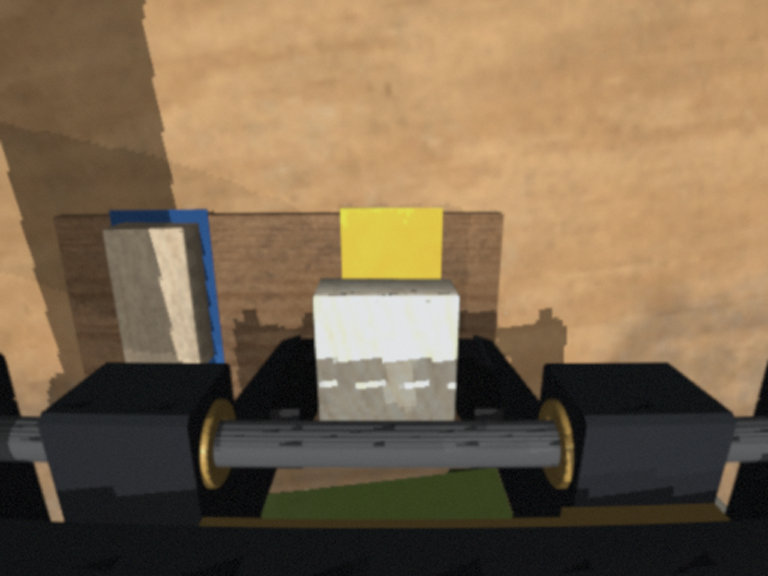

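```bash
python3 - <<'E'
from h import *
c=dict(np.load("pics/w5.npz"))
p=cast(c,np.array([(315,293),(459,293)])/1.5,.1096)[:,:2]*1000
t=cast(c,np.array([(340,209),(443,209)])/1.5,.0095)[:,:2]*1000
x=np.array([np.cos(np.radians(-7.9)),np.sin(np.radians(-7.9))])
print(p.round(1),t.round(1),"packer",(p.mean(0)+30.5*x).round(1),"tape",(t.mean(0)+43*x).round(1))
E
```

```text
[[503.   90. ]
 [509.  132.9]] [[490.2  89.7]
 [497.4 141.2]] packer [536.2 107.3] tape [536.4 109.5]
```

```bash
python3 -m handwheel '[0,0,2.2,40,0,0,0,2.2,70,0,0,0,2.2,78,0,0,0,2.2,80.5,0,0,0,2.2,80.5,0,80,0,2.2,80.5,0,80,0,2.2,80.5,0,80,0,2.2,80.5,0,80,0,2.2,80.5,0]';  python3 -m handwheel '[100,0,0,-50,0,100,0,0,-110,0,100,0,0,-140,0,100,0,0,-140,0]'; python3 - <<'E'
from h import *
c=shot("wrist","w6");togo(471,395,4,80.3)
np.savez("pics/w6.npz",**c)
E
```

```text
time_s: 10.35
eef_pos: [0.5368, 0.1095, 0.0143]
tcp_rot: [0.0, 0.069, 0.998, 0.0]
force: [0.5, -0.3, -0.9]
gripper_width: 0.0705
grasp_force: 0.0
time_s: 10.85
eef_pos: [0.5381, 0.1101, 0.1564]
tcp_rot: [0.002, 0.069, 0.998, 0.001]
force: [0.7, 0.3, -0.9]
gripper_width: 0.0882
grasp_force: 0.0
shift [105.  273.8 150.6] spin 0.031 (alt -3.110) tcp [537.1 109.3 154.7] yhead 82.1 w 88.1 q7 0.42 t 10.9 tilt [ 0.002 -0.    -1.   ]
```

View pics/w6.png

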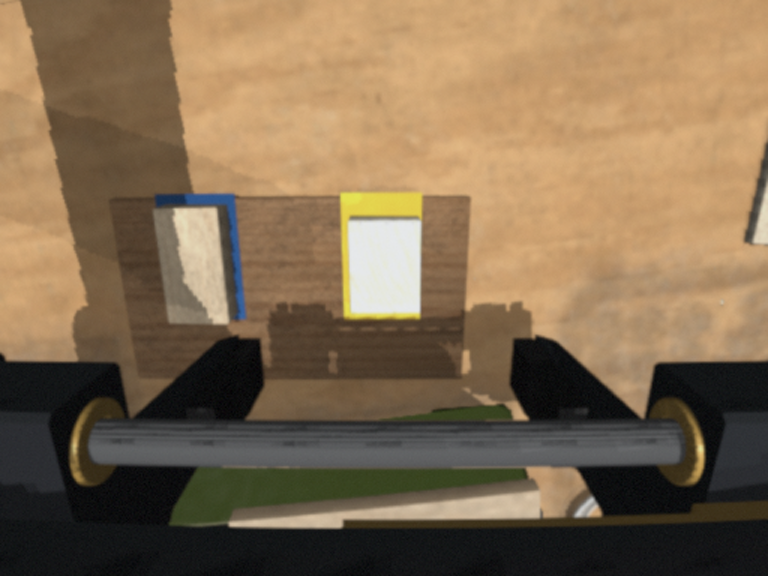

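```bash
python3 - <<'E'
from h import *
c=dict(np.load("pics/w6.npz"))
q(c,"white",[(349,217),(421,218),(420,319),(351,316)],.0285)
q(c,"yel",[(340,193),(422,193),(420,320),(343,319)],.0095)
q(c,"board",[(110,198),(470,196),(461,378),(140,378)],.009)
q(c,"brown",[(154,206),(218,206),(230,323),(168,324)],.0295)
q(c,"blue",[(155,195),(235,194),(245,321),(168,321)],.0095)
E
```

```text
white [538.3 111.7] [43.3 65.  44.3 63.5] [80.3 -7.7]
yel [535.9 109.4] [52.  86.2 52.9 85.4] [81.6 -7.9]
board [551.3  47.2] [232.3 129.2 233.  129.7] [82.2 -7.9]
brown [519.9  -7. ] [39.1 75.  40.9 76.2] [82.5 -8.6]
blue [520.2  -9.8] [52.1 86.6 54.1 86.6] [82.3 -9.3]
```

```bash
python3 -m handwheel '[100,0,0,50,0,100,0,0,100,0,100,0,0,135,0,100,0,0,140,0,0,0,0,140,0,0,0,0,140,0,0,0,0,140,0,0,0,0,140,0,0,0,0,140,0]' 20; python3 -m handwheel '[0,0,0,-2,0,0,0.7,-2.2,-2,0,0,0.7,-2.2,-2,0,0,0.7,-2.2,-2,0,0,0.7,-2.2,0,0,0,0.7,-2.2,0,0,80,0.7,-2.2,0,0,80,0.7,-2.2,0,0,80,0.7,-2.2,0,0,80,0.7,-2.2,0,0]';  python3 -m handwheel '[100,0,0,-50,0,100,0,0,-110,0,100,0,0,-140,0,100,0,0,-140,0,100,0,0,-140,0,100,0,0,-140,0]'; python3 - <<'E'
from h import *
c=shot("wrist","w7",(50,100,350,260),2.5);togo(471,395,4,80.3)
np.savez("pics/w7.npz",**c)
E
```

```text
time_s: 12.02
eef_pos: [0.5371, 0.1094, 0.0147]
tcp_rot: [0.0, 0.069, 0.998, 0.0]
force: [-1.1, -0.5, 3.3]
gripper_width: 0.045
grasp_force: 20.0
time_s: 13.28
eef_pos: [0.5357, 0.1074, 0.0141]
tcp_rot: [-0.0, 0.069, 0.998, -0.0]
force: [0.6, -0.7, 0.5]
gripper_width: 0.0705
grasp_force: 0.0
time_s: 14.02
eef_pos: [0.5349, 0.1069, 0.1528]
tcp_rot: [-0.001, 0.069, 0.998, -0.001]
force: [-0.1, -0.6, -0.1]
gripper_width: 0.0882
grasp_force: 0.0
shift [102.5 276.6 148.8] spin 0.032 (alt -3.110) tcp [535.  107.1 152.9] yhead 82.1 w 87.9 q7 0.42 t 14.1 tilt [-0.002 -0.001 -1.   ]
```

View pics/w7.png

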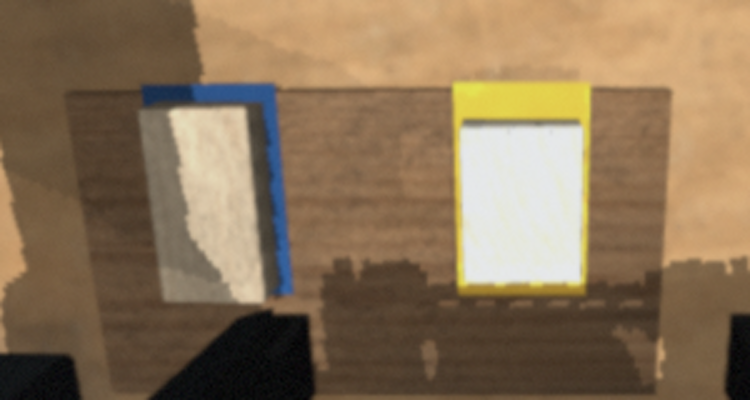

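```bash
python3 - <<'E'
from h import *
c=dict(np.load("pics/w7.npz"))
f=lambda p:[(x+125,y+250) for x,y in p]
q(c,"white",f([(461,125),(583,125),(580,284),(464,285)]),.0285,2.5)
q(c,"yel",f([(453,83),(591,84),(585,295),(458,296)]),.0095,2.5)
q(c,"brown",f([(139,108),(246,105),(267,303),(163,303)]),.0295,2.5)
q(c,"blue",f([(141,85),(275,85),(291,295),(163,297)]),.0095,2.5)
q(c,"board",f([(66,92),(671,90),(657,392),(112,392)]),.009,2.5)
E
```

```text
white [536.8 109.8] [43.7 60.8 44.1 61.2] [82.4 -7.8]
yel [536.5 109.8] [52.2 85.5 52.  86.3] [82.2 -8. ]
brown [520.8  -7.3] [39.1 75.9 40.7 75.3] [82.9 -8.1]
blue [520.2  -9.8] [51.9 85.5 53.7 87. ] [82.5 -9.1]
board [551.8  47.3] [232.8 128.  235.5 129.2] [82.3 -7.9]
```

```bash
python3 -m handwheel '[100,20,55,0,0,100,40,115,0,0,100,55,175,0,0.01,100,55,235,0,0.035,100,55,278,0,0.035,100,55,278,0,0.035,100,55,278,0,0.035,100,55,278,0,0.035]'; python3 - <<'E'
from h import *
c=camera("wrist");np.savez("pics/w8.npz",**c)
H=hsv(c);h,s,v=H[...,0],H[...,1],H[...,2]
print("px of predicted ctr",proj(c,[.4755,.396,.009]),H[proj(c,[.4755,.398,.009]).astype(int)[0][1],proj(c,[.4755,.398,.009]).astype(int)[0][0]])
m=(s<85)&(v>110)
print(rect(c,m,.009,(60,0,450,235)))
n,l,st,ce=cv2.connectedComponentsWithStats(m[:240].astype(np.uint8));print(st[st[:,4]>300])
cv2.imwrite("pics/w8.png",c["pixels"][:,:,::-1])
togo(475.5,396,4,80.1)
E
```

```text
time_s: 15.08
eef_pos: [0.5199, 0.388, 0.1536]
tcp_rot: [-0.0, 0.087, 0.996, -0.001]
force: [-0.5, 0.7, 0.4]
gripper_width: 0.088
grasp_force: 0.0
px of predicted ctr [[255.83545591 129.38989759]] [ 19  39 203]
(array([497.8, 539.8, 232.8,  83.9, 179.4]), array([406.3, 107.7]), 657)
[[    0     0   512   240 77398]
 [    0     0    61    32  1195]
 [  354     0   158   240 34488]
 [  232    25    53   193  9496]]
shift [4.520e+01 1.000e-01 1.498e+02] spin -0.002 (alt +3.140) tcp [520.  388.3 153.8] yhead 80.0 w 87.9 q7 0.12 t 15.1 tilt [-0.    -0.002 -1.   ]
```

```bash
python3 - <<'E'
from h import *
c=dict(np.load("pics/w8.npz"));H=hsv(c);s,v=H[...,1],H[...,2]
print(rect(c,(s<85)&(v>110),.009,(200,0,340,300)))
togo(476,396,4,80.1)
E
```

```text
(array([476.2, 399.3, 179.6,  46.6, 170.2]), array([259.5, 120.6]), 475)
shift [ 44.7   0.2 149.8] spin -0.002 (alt +3.140) tcp [520.  388.3 153.8] yhead 80.0 w 87.9 q7 0.12 t 15.1 tilt [-0.    -0.002 -1.   ]
```

```bash
python3 -m handwheel '[100,44.5,1,50,0,100,44.5,1,100,0,100,44.5,1,140,0,100,44.5,1,151,0,100,44.5,1,151,0,0,44.5,1,151,0,0,44.5,1,151,0,0,44.5,1,151,0,0,44.5,1,151,0,0,44.5,1,151,0]' 30; python3 - <<'E'
from h import *
togo(528.4,47.8,100,82.2)
E
```

```text
time_s: 16.38
eef_pos: [0.4759, 0.3988, 0.0034]
tcp_rot: [0.0, 0.086, 0.996, -0.0]
force: [-0.4, -0.7, 1.6]
gripper_width: 0.0455
grasp_force: 30.0
shift [-112.1 -336.8  -96.5] spin -0.037 (alt +3.105) tcp [475.9 398.8   3.4] yhead 80.1 w 45.5 q7 -0.12 t 16.4 tilt [ 0. -0. -1.]
```

```bash
python3 -m handwheel '[0,0,0,-40,0,0,0,0,-97,0,0,-15,-50,-97,0.18,0,-30,-100,-97,0.36,0,-50,-150,-97,0.54,0,-65,-200,-97,0.72,0,-80,-250,-97,0.9,0,-100,-300,-97,1.08,0,-112,-337,-97,1.26,0,-112,-337,-97,1.44]'; python3 -m handwheel '[0,0,0,0,0.094,0,0,0,0,0.094,0,0,0,0,0.094,0,0,0,0,0.094]'; python3 - <<'E'
from h import *
togo(528.4,47.8,33,-7.8)
c=camera("top");np.savez("pics/t2.npz",**c);cv2.imwrite("pics/t2.png",c["pixels"][:,:,::-1])
c=camera("wrist");np.savez("pics/w9.npz",**c);cv2.imwrite("pics/w9.png",c["pixels"][:,:,::-1])
E
```

```text
time_s: 17.62
eef_pos: [0.5284, 0.0427, 0.1]
tcp_rot: [0.001, 0.726, 0.687, -0.001]
force: [0.4, 0.1, -0.0]
gripper_width: 0.0456
grasp_force: 30.0
time_s: 18.12
eef_pos: [0.5281, 0.0478, 0.1002]
tcp_rot: [-0.0, 0.753, 0.658, -0.0]
force: [0.2, -0.6, -0.7]
gripper_width: 0.0456
grasp_force: 30.0
shift [-0.   0.3 67.2] spin 0.001 (alt -3.140) tcp [528.1  47.8 100.2] yhead -7.7 w 45.6 q7 -0.75 t 18.1 tilt [-0.  0. -1.]
```

```bash
python3 -m handwheel '[0,0,0,35,0,0,0,0,58,0,0,0,0,65,0,0,0,0,67,0,0,0,0,67,0,75,0,0,67,0,75,0,0,67,0,75,0,0,67,0,75,0,0,67,0]'; python3 -m handwheel '[100,0,0,-40,0,100,0,0,-100,0,100,0,0,-100,0,100,0,0,-100,0]';python3 - <<'E'
from h import *
togo(632,-174,100,-21.5)
c=camera("top");np.savez("pics/t3.npz",**c);cv2.imwrite("pics/t3.png",c["pixels"][:,:,::-1])
H=hsv(c);s,v=H[...,1],H[...,2]
c=camera("wrist");np.savez("pics/w10.npz",**c);cv2.imwrite("pics/w10.png",c["pixels"][:,:,::-1])
c=camera("side");np.savez("pics/s10.npz",**c);save(c,"s10",(170,100,330,250),3.7)
E
```

```text
time_s: 19.35
eef_pos: [0.5282, 0.0477, 0.0333]
tcp_rot: [0.0, 0.753, 0.657, 0.0]
force: [0.5, 0.3, -0.7]
gripper_width: 0.0659
grasp_force: 0.0
time_s: 19.85
eef_pos: [0.5279, 0.0474, 0.133]
tcp_rot: [0.0, 0.754, 0.657, -0.0]
force: [-0.3, 0.1, 0.3]
gripper_width: 0.0881
grasp_force: 0.0
shift [-205.2  133.2   33.1] spin 0.239 (alt -2.903) tcp [527.9  47.4 133. ] yhead -7.8 w 88.1 q7 -0.74 t 19.9 tilt [-0. -0. -1.]
```

View pics/s10.png

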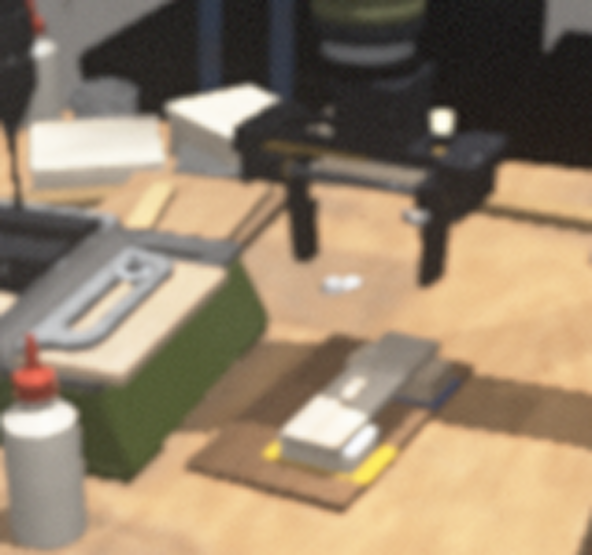

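```bash
python3 -m handwheel '[100,-60,10,0,0.06,100,-120,30,0,0.12,100,-180,60,0,0.239,100,-225,100,0,0.239,100,-247,132,0,0.239,100,-247,132,20,0.239,100,-247,132,20,0.239,100,-247,132,20,0.239]'; python3 - <<'E'
from h import *
c=camera("wrist");np.savez("pics/w11.npz",**c)
H=hsv(c);s,v=H[...,1],H[...,2]
pe=proj(c,[.631,-.174,.01])[0];print(pe)
m=((s<60)&(v>140)).astype(np.uint8)
n,l,st,ce=cv2.connectedComponentsWithStats(m);print(st[st[:,4]>60],ce[st[:,4]>60].round(1))
save(c,"w11",(int(pe[0])-50,int(pe[1])-40,int(pe[0])+50,int(pe[1])+40),6)
togo(631,-174,3,-21.5)
E
```

```text
time_s: 21.0
eef_pos: [0.6245, -0.2129, 0.1126]
tcp_rot: [-0.001, 0.826, 0.564, -0.001]
force: [1.2, 0.1, -0.4]
gripper_width: 0.0879
grasp_force: 0.0
[248.387418   144.84122056]
[[     0      0    512    384 194218]
 [     0      0     50     38   1435]
 [    52      0     20      7    101]
 [   241    132     19     19    274]
 [   238    150     21     26    415]
 [   276    311     32      9    142]] [[257.4 193. ]
 [ 21.2  15.1]
 [ 60.5   2.5]
 [250.2 141.2]
 [247.7 163. ]
 [291.  314.9]]
shift [ 38.7  -8.6 110.3] spin 0.003 (alt -3.139) tcp [ 625.  -213.2  113.3] yhead -21.4 w 88.1 q7 -0.44 t 21.1 tilt [-0.001  0.001 -1.   ]
```

```bash
python3 - <<'E'
from h import *
c=dict(np.load("pics/w11.npz"));H=hsv(c);s,v=H[...,1],H[...,2]
m=((s<60)&(v>140)).astype(np.uint8)
print("eye",cast(c,[(250.2,141.2)],.010)*1000)
print("tongue",rect(c,m,.002,(230,149,265,180)))
E
```

```text
eye [[ 633.48524928 -171.77260971   10.        ]]
tongue (array([ 624.5, -190.2,   20.9,   15.6,   61.5]), array([248.8, 163.8]), 80)
```

View pics/w11.png

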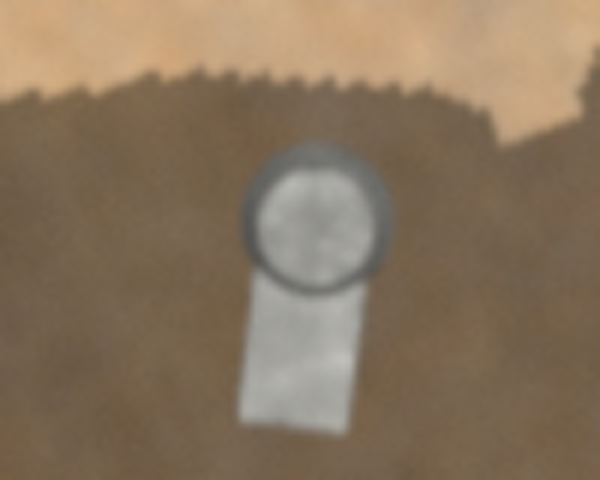

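```bash
python3 - <<'E'
from h import *
togo(631.2,-171,2,-28)
E
```

```text
shift [ 41.5  -9.5 111.3] spin 0.116 (alt -3.026) tcp [ 625.  -213.2  113.3] yhead -21.4 w 88.1 q7 -0.44 t 21.1 tilt [-0.001  0.001 -1.   ]
```

```bash
python3 -m handwheel '[100,41.5,-9.5,0,0.116,100,41.5,-9.5,50,0.116,100,41.5,-9.5,90,0.116,60,41.5,-9.5,106,0.116,60,41.5,-9.5,111,0.116,60,41.5,-9.5,111,0.116,0,41.5,-9.5,111,0.116,0,41.5,-9.5,111,0.116,0,41.5,-9.5,111,0.116,0,41.5,-9.5,111,0.116]' 15; python3 -m handwheel '[0,0,0,0,0,0,0,0,0,0,0,0,0,0,0,0,0,0,0,0,0,0,0,0,0]'; python3 - <<'E'
from h import *
togo(528.2,47.7,110,-7.8)
E
```

```text
time_s: 22.3
eef_pos: [0.632, -0.1729, 0.0025]
tcp_rot: [0.0, 0.858, 0.514, 0.0]
force: [-0.9, -0.4, 2.3]
gripper_width: 0.0212
grasp_force: 15.0
time_s: 22.92
eef_pos: [0.632, -0.1729, 0.0024]
tcp_rot: [0.0, 0.858, 0.514, 0.0]
force: [-0.5, -0.4, 3.9]
gripper_width: 0.0207
grasp_force: 15.0
shift [ 145.6 -195.5 -107.7] spin -0.355 (alt +2.787) tcp [ 632.  -172.9    2.4] yhead -28.1 w 20.7 q7 -0.64 t 22.9 tilt [ 0. -0. -1.]
```

```bash
python3 -m handwheel '[0,0,0,-30,0,0,0,-10,-85,0,0,20,-60,-108,-0.1,0,50,-110,-108,-0.2,0,90,-150,-108,-0.355,0,125,-185,-108,-0.355,0,145.5,-195.5,-108,-0.355,0,145.5,-195.5,-108,-0.355,0,145.5,-195.5,-108,-0.355,0,145.5,-195.5,-108,-0.355]'; python3 - <<'E'
from h import *
togo(528.2,47.7,41.3,-7.8)
c=camera("wrist");np.savez("pics/w12.npz",**c)
H=hsv(c);s,v=H[...,1],H[...,2];e=np.array(get_state()["eef_pos"]);print("tcp px",proj(c,e+[0,0,.0076]))
m=((s<60)&(v>90)).astype(np.uint8);m[280:]=0
n,l,st,ce=cv2.connectedComponentsWithStats(m);k=st[:,4]>60;print(np.c_[st,ce.round()][k].astype(int))
E
```

```text
time_s: 24.18
eef_pos: [0.5281, 0.0456, 0.11]
tcp_rot: [0.0, 0.754, 0.656, -0.001]
force: [-1.1, -0.2, -0.1]
gripper_width: 0.0211
grasp_force: 15.0
shift [ 2.2 -0.2 68.7] spin -0.003 (alt +3.139) tcp [528.1  45.6 110. ] yhead -8.0 w 21.1 q7 -0.76 t 24.2 tilt [-0.    -0.001 -1.   ]
tcp px [[257.53301411 251.81582482]]
[[     0      0    512    384 174202    250    196]
 [   476      0     36    278   6656    498    151]
 [     0     30     32    110   1797     10    101]
 [   215     69     84    211  13069    257    161]
 [    31    246     49     33    873     60    267]]
```

```bash
python3 -m handwheel '[0,-1,0,35,0,0,-1,0,58,0,0,-1,0,66,0,0,-1,0,68.4,0,0,-1,0,68.4,0,50,-1,0,68.4,0,50,-1,0,68.4,0,50,-1,0,68.4,0,50,-1,0,68.4,0]'; python3 -m handwheel '[100,0,0,-40,0,100,0,0,-95,0,100,-35,0,-110,0,100,-35,0,-110,0,100,-35,0,-110,0]';python3 - <<'E'
from h import *
c=camera("wrist");np.savez("pics/w13.npz",**c)
H=hsv(c);s,v=H[...,1],H[...,2]
pe=proj(c,[.5295,.0465,.0485])[0];print(pe)
x,y=pe.astype(int)
save(c,"w13",(x-130,y-110,x+130,y+110),3)
togo(478,-389,120,-5)
E
```

```text
time_s: 25.35
eef_pos: [0.528, 0.0467, 0.0419]
tcp_rot: [0.0, 0.754, 0.657, 0.0]
force: [-0.4, -0.2, 0.2]
gripper_width: 0.0444
grasp_force: 0.0
time_s: 25.98
eef_pos: [0.523, 0.0125, 0.1515]
tcp_rot: [-0.0, 0.754, 0.657, 0.0]
force: [0.2, -0.1, -1.0]
gripper_width: 0.088
grasp_force: 0.0
[259.71129298 149.64570649]
shift [-404.4    9.6   31. ] spin -0.048 (alt +3.094) tcp [522.9  13.  151.2] yhead -7.7 w 87.8 q7 -0.68 t 26.0 tilt [-0.001  0.001 -1.   ]
```

View pics/w13.png

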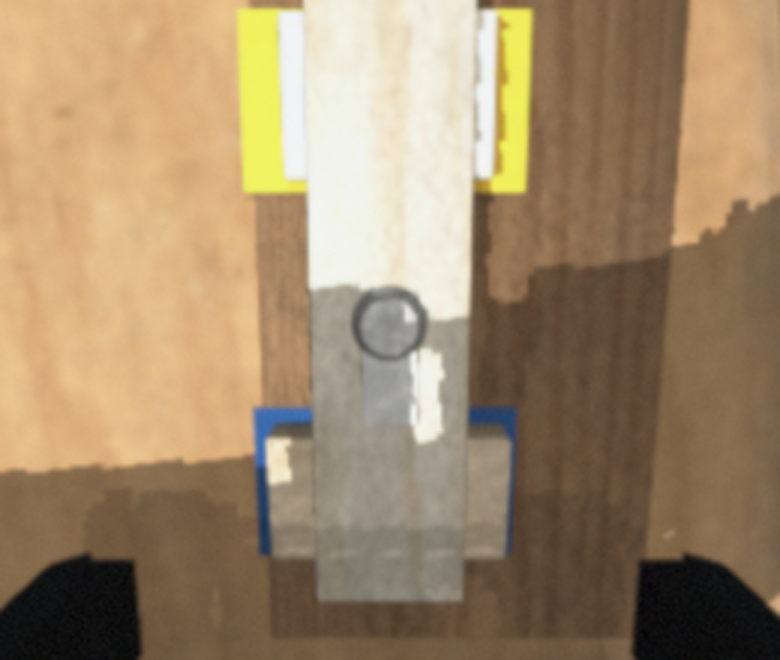

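```bash
python3 -m handwheel '[100,-45,6,0,-0.18,100,-95,14,0,-0.36,100,-145,21,0,-0.54,100,-195,29,0,-0.72,100,-245,37,0,-0.9,100,-295,45,0,-1.08,100,-345,53,0,-1.26,100,-397,61,0,-1.44,100,-397,61,0,-1.614,100,-397,61,0,-1.614]'; python3 -m handwheel '[100,0,0,0,0,100,0,0,0,0,100,0,0,0,0]'; python3 - <<'E'
from h import *
c=camera("wrist");np.savez("pics/w14.npz",**c);cv2.imwrite("pics/w14.png",c["pixels"][:,:,::-1])
togo(481,-389,4,84.8)
H=hsv(c)
for a in (-.09,-.04,0,.04,.09):
    ctr=np.array([.481,-.389,.016])+a*np.array([.996,-.091,0])
    row=[]
    for b in range(-40,41,4):
        p=proj(c,ctr+np.array([.091,.996,0])*b/1000)[0].astype(int)
        row.append("%d/%d"%(H[p[1],p[0],1],H[p[1],p[0],2]))
    print(a,p,' '.join(row))
E
```

```text
time_s: 27.28
eef_pos: [0.5301, -0.3884, 0.1504]
tcp_rot: [-0.0, 0.047, 0.999, 0.001]
force: [0.2, 1.2, -0.7]
gripper_width: 0.0882
grasp_force: 0.0
time_s: 27.65
eef_pos: [0.5301, -0.389, 0.1521]
tcp_rot: [0.0, 0.046, 0.999, -0.0]
force: [-0.7, -0.2, 0.6]
gripper_width: 0.0883
grasp_force: 0.0
shift [ 48.8  -4.3 148.1] spin -0.002 (alt +3.140) tcp [ 530.  -389.2  152.1] yhead 84.7 w 88.5 q7 1.39 t 27.7 tilt [ 0. -0. -1.]
-0.09 [297  18] 100/151 99/124 95/131 104/130 106/132 104/128 110/128 110/146 107/138 110/135 106/144 116/128 112/132 111/138 100/133 104/130 102/127 108/125 104/128 108/130 106/135
-0.04 [295  80] 99/119 95/113 87/117 84/116 74/113 84/119 105/124 106/144 116/128 109/140 106/147 110/127 113/129 105/134 84/116 84/122 91/115 95/116 97/123 98/128 102/132
0 [294 125] 99/132 91/131 90/128 93/126 95/132 98/133 108/123 110/130 112/137 111/135 114/130 106/140 110/132 109/122 98/114 91/101 99/100 101/109 97/123 101/129 101/139
0.04 [292 168] 107/117 105/133 108/132 107/133 106/132 107/133 114/119 109/136 110/135 110/121 114/119 109/119 112/116 112/107 107/117 109/119 109/117 110/123 108/132 108/128 108/165
0.09 [291 217] 103/141 107/138 106/135 105/136 107/134 105/121 110/127 108/134 114/123 108/137 111/129 108/132 107/131 109/126 108/137 109/138 108/139 107/134 107/133 108/135 105/133
```

```bash
python3 - <<'E'
from h import *
c=dict(np.load("pics/w14.npz"));im=cv2.GaussianBlur(c["pixels"],(3,3),0).astype(float)
u=np.array([.996,-.091,0]);n=np.array([.091,.996,0])
def prof(pts): 
    p=proj(c,pts);ok=(p[:,0]>0)&(p[:,0]<511)&(p[:,1]>0)&(p[:,1]<300);p=p[ok].astype(int)
    return im[p[:,1],p[:,0]].mean(0).round().astype(int).tolist() if len(p) else None
for lab,a0,a1 in(("near",-122,-98),("far",96,122)):
    for a in range(a0,a1,2):
        print(lab,a,prof(np.array([[.481,-.391,.016]+u*a/1000+n*b/1000 for b in range(-10,11)])))
for a0,a1 in((-90,-60),(-60,-20),(60,95)):
    print(a0,[(b,prof(np.array([[.481,-.391,.016]+u*a/1000+n*b/1000 for a in range(a0,a1)]))) for b in range(-24,25,3)])
E
```

```text
near -122 None
near -120 None
near -118 None
near -116 None
near -114 None
near -112 None
near -110 None
near -108 None
near -106 None
near -104 [134, 110, 76]
near -102 [134, 110, 76]
near -100 [136, 111, 77]
far 96 [132, 108, 75]
far 98 [131, 107, 75]
far 100 [132, 108, 75]
far 102 [132, 108, 75]
far 104 [131, 107, 74]
far 106 [130, 106, 74]
far 108 [125, 101, 71]
far 110 [126, 100, 71]
far 112 [128, 101, 72]
far 114 [128, 102, 73]
far 116 [130, 105, 76]
far 118 [131, 106, 78]
far 120 [131, 106, 79]
-90 [(-24, [119, 98, 74]), (-21, [119, 97, 73]), (-18, [113, 93, 70]), (-15, [113, 93, 67]), (-12, [139, 114, 79]), (-9, [138, 113, 78]), (-6, [132, 108, 74]), (-3, [138, 113, 79]), (0, [132, 108, 74]), (3, [139, 114, 80]), (6, [134, 109, 75]), (9, [138, 114, 79]), (12, [140, 115, 80]), (15, [128, 105, 76]), (18, [122, 100, 75]), (21, [122, 100, 75]), (24, [122, 99, 74])]
-60 [(-24, [115, 96, 75]), (-21, [116, 97, 75]), (-18, [116, 97, 75]), (-15, [113, 94, 70]), (-12, [137, 113, 78]), (-9, [137, 113, 79]), (-6, [132, 107, 74]), (-3, [139, 114, 80]), (0, [133, 109, 76]), (3, [141, 117, 82]), (6, [138, 113, 79]), (9, [134, 110, 77]), (12, [132, 108, 75]), (15, [125, 103, 75]), (18, [117, 96, 74]), (21, [120, 99, 76]), (24, [119, 98, 75])]
60 [(-24, [136, 110, 79]), (-21, [135, 109, 79]), (-18, [129, 104, 76]), (-15, [117, 95, 67]), (-12, [128, 105, 73]), (-9, [131, 106, 74]), (-6, [129, 105, 73]), (-3, [123, 101, 70]), (0, [133, 110, 77]), (3, [127, 104, 72]), (6, [129, 106, 74]), (9, [127, 105, 73]), (12, [126, 102, 71]), (15, [127, 104, 74]), (18, [133, 107, 77]), (21, [133, 107, 77]), (24, [132, 106, 77])]
```

```bash
python3 -m handwheel '[100,-44,-8,40,0,100,-44,-8,90,0,100,-44,-8,130,0,100,-44,-8,148,0,100,-44,-8,148,0,0,-44,-8,148,0,0,-44,-8,148,0,0,-44,-8,148,0,0,-44,-8,148,0,0,-44,-8,148,0]' 55; python3 - <<'E'
from h import *
# board centre and axes (TCP coords), hand place: fence centre at board (46,-75), hand 95 further right
b=np.array([552.3,44.3]);X=np.array([.9905,-.1374]);Y=np.array([.1374,.9905])
t=b+46*X-170*Y;print(t)
togo(t[0],t[1],90,-7.9)
E
```

```text
time_s: 28.95
eef_pos: [0.5729, -0.4017, 0.0039]
tcp_rot: [0.0, 0.046, 0.999, -0.0]
force: [-0.5, 0.2, -0.2]
gripper_width: 0.0404
grasp_force: 0.0
[ 574.505  -130.4054]
shift [ 23.5 270.2 -86.1] spin -1.526 (alt +1.616) tcp [ 572.9 -401.7    3.9] yhead 84.7 w 40.4 q7 1.34 t 28.9 tilt [ 0. -0. -1.]
```

```bash
python3 -m handwheel '[0,0,0,0,0,0,0,0,0,0,0,0,0,0,0,0,0,0,0,0]'; python3 -m handwheel '[0,0,0,-30,0,0,0,0,-86,0,0,0,30,-86,0.18,0,0,65,-86,0.36,0,0,100,-86,0.54,0,5,135,-86,0.72,0,10,170,-86,0.9,0,15,205,-86,1.08,0,20,240,-86,1.26,0,23.5,270,-86,1.44]'; python3 -m handwheel '[0,0,0,0,0.176,0,0,0,0,0.176,0,0,0,0,0.176,0,0,0,0,0.176]'; python3 - <<'E'
from h import *
togo(574.5,-130.4,13,-7.9)
c=camera("side");save(c,"s15");c=camera("wrist");np.savez("pics/w15.npz",**c)
H=hsv(c);print("fence near?",H[20:300:20,256].tolist())
E
```

```text
time_s: 29.45
eef_pos: [0.5729, -0.4016, 0.0038]
tcp_rot: [0.0, 0.046, 0.999, -0.0]
force: [-0.3, -0.0, -0.0]
gripper_width: 0.0292
grasp_force: 55.0
time_s: 30.7
eef_pos: [0.5743, -0.1288, 0.0899]
tcp_rot: [-0.0, 0.695, 0.719, 0.0]
force: [-0.7, 1.3, -0.8]
gripper_width: 0.03
grasp_force: 55.0
time_s: 31.2
eef_pos: [0.5743, -0.1313, 0.0897]
tcp_rot: [-0.0, 0.754, 0.657, -0.0]
force: [0.1, 0.6, -1.5]
gripper_width: 0.0292
grasp_force: 55.0
shift [ 0.9  0.1 76.7] spin 0.0 (alt -3.141) tcp [ 574.3 -131.3   89.7] yhead -7.9 w 29.2 q7 -0.49 t 31.2 tilt [-0.  0. -1.]
fence near? [[18, 109, 231], [19, 112, 233], [18, 114, 221], [19, 106, 228], [18, 111, 223], [19, 107, 233], [18, 106, 231], [18, 112, 225], [17, 111, 156], [18, 109, 148], [18, 105, 148], [18, 104, 127], [18, 105, 121], [17, 69, 74]]
```

```bash
python3 -m handwheel '[0,0,0,40,0,0,0,0,65,0,0,0,0,74,0,0,0,0,76.5,0,0,0,0,76.5,0]'; python3 -m handwheel '[60,0,0,0,0,60,0,0,0,0,60,0,0,0,0,60,0,0,0,0]'; python3 -m handwheel '[60,0,0,-40,0,60,-20,0,-90,-0.15,0,-60,0,-90,-0.33,0,-60,0,-90,-0.51,0,-60,0,-90,-0.69,0,-60,0,-90,-0.87,0,-60,0,-90,-1.05,0,-60,0,-90,-1.23,0,-60,0,-90,-1.41,0,-60,0,-90,-1.571]'; python3 - <<'E'
from h import *
togo(574.5,-130,13,82.1)
c=camera("wrist");np.savez("pics/w16.npz",**c);cv2.imwrite("pics/w16.png",c["pixels"][:,:,::-1])
c=camera("top");np.savez("pics/t16.npz",**c);cv2.imwrite("pics/t16.png",c["pixels"][:,:,::-1])
b=np.array([552.3,44.3])/1000;X=np.array([.9905,-.1374]);Y=np.array([.1374,.9905])
H=hsv(c)
c0=dict(np.load("pics/top0.npz"))
d=np.abs(c["pixels"].astype(int)-c0["pixels"].astype(int)).sum(2)
# sample along board y at X=46 (top cam minus its bias), fence-top height
for xx in (20,28,36,46,56,64,72,80):
    print(xx,[d[int(p[1]),int(p[0])] for p in proj(c,[np.r_[b+xx/1000*X+yy/1000*Y-[.0033,.0033],.025] for yy in range(-210,90,15)])])
E
```

```text
time_s: 31.92
eef_pos: [0.5751, -0.1307, 0.0141]
tcp_rot: [0.0, 0.754, 0.657, 0.0]
force: [-0.5, 0.5, -0.8]
gripper_width: 0.0294
grasp_force: 55.0
time_s: 32.42
eef_pos: [0.5746, -0.1306, 0.0135]
tcp_rot: [0.0, 0.754, 0.657, 0.0]
force: [-0.1, -0.2, -0.8]
gripper_width: 0.0525
grasp_force: 0.0
time_s: 33.67
eef_pos: [0.566, -0.1903, 0.1032]
tcp_rot: [-0.0, 0.066, 0.998, -0.0]
force: [0.2, -0.3, 0.5]
gripper_width: 0.0004
grasp_force: 0.0
shift [-0.5 60.9 90.2] spin 0.005 (alt -3.136) tcp [ 566.  -190.3  103.2] yhead 82.4 w 0.4 q7 0.88 t 33.7 tilt [-0. -0. -1.]
20 [np.int64(21), np.int64(7), np.int64(36), np.int64(19), np.int64(37), np.int64(39), np.int64(37), np.int64(33), np.int64(28), np.int64(30), np.int64(59), np.int64(12), np.int64(17), np.int64(9), np.int64(5), np.int64(12), np.int64(9), np.int64(16), np.int64(15), np.int64(22)]
28 [np.int64(9), np.int64(6), np.int64(54), np.int64(5), np.int64(33), np.int64(27), np.int64(7), np.int64(7), np.int64(14), np.int64(23), np.int64(8), np.int64(7), np.int64(2), np.int64(4), np.int64(14), np.int64(9), np.int64(22), np.int64(35), np.int
[... 1063 characters left out ...]
nt64(85), np.int64(7), np.int64(38), np.int64(134), np.int64(6), np.int64(77), np.int64(30), np.int64(37), np.int64(34)]
72 [np.int64(147), np.int64(204), np.int64(175), np.int64(128), np.int64(192), np.int64(119), np.int64(56), np.int64(39), np.int64(35), np.int64(23), np.int64(15), np.int64(27), np.int64(52), np.int64(24), np.int64(35), np.int64(34), np.int64(26), np.int64(44), np.int64(31), np.int64(18)]
80 [np.int64(158), np.int64(152), np.int64(163), np.int64(174), np.int64(144), np.int64(114), np.int64(32), np.int64(29), np.int64(46), np.int64(20), np.int64(37), np.int64(25), np.int64(33), np.int64(35), np.int64(52), np.int64(25), np.int64(33), np.int64(34), np.int64(29), np.int64(18)]
```

```bash
python3 -m handwheel '[0,0,0,45,0.005,0,0,0,80,0.005,0,0,0,90,0.005,0,0,0,90,0.005]'; python3 -m handwheel '[0,0,12,0,0,0,0,24,0,0,0,0,35,0,0,0,0,46,0,0,0,0,57,0,0,0,0,68,0,0,0,0,79,0,0,0,0,88,0,0,0,0,93,0,0,0,0,93,0,0]'; python3 - <<'E'
from h import *
s=get_state();print(s["force"])
b=np.array([552.3,44.3])/1000;X=np.array([.9905,-.1374]);Y=np.array([.1374,.9905])
c=camera("top");np.savez("pics/t17.npz",**c);cv2.imwrite("pics/t17.png",c["pixels"][:,:,::-1])
c0=dict(np.load("pics/top0.npz"));d=np.abs(c["pixels"].astype(int)-c0["pixels"]).sum(2)
for xx in (40,46,52):
    print(xx,[(yy,int(d[int(p[1]),int(p[0])])) for yy in range(60,135,5) for p in proj(c,np.r_[b+xx/1000*X+yy/1000*Y-[.0033,.0033],.025])])
togo(566,-190,13,82.1)
E
```

```text
time_s: 34.28
eef_pos: [0.5663, -0.1898, 0.0134]
tcp_rot: [-0.0, 0.072, 0.997, 0.0]
force: [0.6, 1.2, -0.3]
gripper_width: 0.0003
grasp_force: 0.0
time_s: 35.52
eef_pos: [0.5795, -0.0968, 0.0132]
tcp_rot: [-0.0, 0.071, 0.997, 0.001]
force: [0.0, -0.9, -0.4]
gripper_width: 0.0007
grasp_force: 0.0
[ 0.03945211 -0.9172134  -0.36350084]
40 [(60, 227), (65, 225), (70, 226), (75, 228), (80, 238), (85, 246), (90, 237), (95, 232), (100, 175), (105, 68), (110, 25), (115, 30), (120, 32), (125, 58), (130, 38)]
46 [(60, 211), (65, 217), (70, 220), (75, 208), (80, 230), (85, 245), (90, 238), (95, 230), (100, 134), (105, 37), (110, 33), (115, 25), (120, 42), (125, 54), (130, 55)]
52 [(60, 176), (65, 215), (70, 214), (75, 249), (80, 243), (85, 238), (90, 210), (95, 226), (100, 220), (105, 18), (110, 21), (115, 12), (120, 34), (125, 28), (130, 41)]
shift [  0.1 -93.7   0. ] spin -0.004 (alt +3.137) tcp [579.4 -97.3  13.1] yhead 81.8 w 0.4 q7 0.58 t 35.6 tilt [-0.     0.001 -1.   ]
```

```bash
python3 -m handwheel '[0,0,4,0,0,0,0,8,0,0,0,0,8.5,0,0,0,0,8.5,0,0,0,0,8.5,0,0,0,0,-10,0,0,0,0,-10,-50,0,0,0,-10,-110,0,0,0,-10,-140,0]'; python3 -m handwheel '[34,20,50,0,0,34,40,100,0,0,34,40,130,0,0,34,40,160,0,0,34,40,160,0,0,34,40,160,0,0]';python3 - <<'E'
from h import *
togo(567.2,42.2,13,82.1)
b=np.array([552.3,44.3])/1000;X=np.array([.9905,-.1374]);Y=np.array([.1374,.9905])
c=camera("top");np.savez("pics/t18.npz",**c)
w=camera("wrist");np.savez("pics/w18.npz",**w);cv2.imwrite("pics/w18.png",w["pixels"][:,:,::-1])
c0=dict(np.load("pics/top0.npz"));d=np.abs(c["pixels"].astype(int)-c0["pixels"]).sum(2)
for xx in (40,46,52):
  for r in (range(96,124,3),range(-124,-96,3)):
    print(xx,[(yy,int(d[int(p[1]),int(p[0])])) for yy in r for p in proj(c,np.r_[b+xx/1000*X+yy/1000*Y-[.0033,.0033],.025])])
H=hsv(w)
for yy in (-105,-60,0,60,105):
  print(yy,[(xx,H[int(p[1]),int(p[0])].tolist()) for xx in range(20,76,4) for p in proj(w,np.r_[b+xx/1000*X+(yy+2.5)/1000*Y,.025]) if 0<=p[0]<512 and 0<=p[1]<384])
E
```

```text
time_s: 36.7
eef_pos: [0.5788, -0.1094, 0.1563]
tcp_rot: [0.002, 0.072, 0.997, -0.0]
force: [-0.7, -0.3, -0.4]
gripper_width: 0.0002
grasp_force: 0.0
time_s: 37.45
eef_pos: [0.5611, 0.0537, 0.1529]
tcp_rot: [-0.0, 0.072, 0.997, -0.001]
force: [-0.7, -0.1, -0.6]
gripper_width: 0.0302
grasp_force: 0.0
shift [ -7.8 -10.1 139.9] spin -0.007 (alt +3.135) tcp [561.1  53.7 152.9] yhead 81.7 w 30.2 q7 0.47 t 37.5 tilt [-0.001 -0.002 -1.   ]
40 [(96, 72), (99, 64), (102, 64), (105, 63), (108, 64), (111, 55), (114, 71), (117, 158), (120, 215), (123, 199)]
40 [(-124, 203), (-121, 231), (-118, 213), (-115, 178), (-112, 147), (-109, 134), (-106, 112), (-103, 42), (-100, 59), (-97, 11)]
46 [(96, 54), (99, 59), (102, 37), (105, 35), (108, 39), (111, 52), (114, 74), (117, 135), (120, 184), (123, 182)]
46 [(-124, 196), (-121, 255), (-118, 190), (-115, 172), (-112, 123), (-109, 118), (-106, 109), (-103, 141), (-100, 141), (-97, 153)]
52 [(96, 63), (99, 59), (102, 49), (105, 10), (108, 40), (111, 19), (114, 112), (117, 166), (120, 214), (123, 211)]
52 [(-124, 152), (-121, 206), (-118, 179), (-115, 141)
[... 916 characters left out ...]
60, [17, 110, 128]), (64, [16, 110, 128]), (68, [16, 112, 128]), (72, [16, 110, 128])]
60 [(20, [14, 110, 130]), (24, [14, 117, 120]), (28, [16, 107, 95]), (32, [17, 108, 118]), (36, [17, 110, 137]), (40, [17, 112, 125]), (44, [18, 110, 134]), (48, [17, 112, 128]), (52, [18, 106, 130]), (56, [40, 28, 27]), (60, [120, 15, 17]), (64, [30, 14, 18]), (68, [98, 44, 23]), (72, [110, 38, 20])]
105 [(20, [15, 108, 106]), (24, [14, 103, 109]), (28, [15, 107, 117]), (32, [16, 111, 119]), (36, [18, 113, 142]), (40, [17, 115, 126]), (44, [17, 112, 130]), (48, [17, 108, 135]), (52, [18, 111, 129]), (56, [17, 112, 123]), (60, [18, 112, 128]), (64, [16, 106, 115]), (68, [16, 106, 116]), (72, [16, 94, 60])]
```

```bash
python3 -m handwheel '[34,-5,-10,40,-0.007,34,-5,-10,70,-0.007,34,-5,-10,70,-0.007,34,-5,-10,70,-0.007]'; python3 - <<'E'
from h import *
b=np.array([552.3,44.3]);X=np.array([.9905,-.1374]);Y=np.array([.1374,.9905])
p=np.array(get_state()["eef_pos"])[:2]*1000-b;print("board XY",p@X,p@Y);togo(*(b+12*X),13,82.1)
E
```

```text
time_s: 38.05
eef_pos: [0.5653, 0.0454, 0.0843]
tcp_rot: [0.001, 0.068, 0.998, 0.0]
force: [-0.2, 1.0, -0.7]
gripper_width: 0.0302
grasp_force: 0.0
board XY 12.685059544919234 2.9102136141850687
shift [ 0.8 -2.9 71.3] spin 0.002 (alt -3.140) tcp [565.3  45.4  84.3] yhead 82.2 w 30.2 q7 0.4 t 38.0 tilt [ 0.001  0.    -1.   ]
```

```bash
python3 -m handwheel '[34,0.5,-2.5,20,0,34,0.5,-2.5,45,0,34,0.5,-2.5,65,0,34,0.5,-2.5,71,0,34,-4,-2.5,71,0,34,-8,-2.5,71,0,34,-11,-2.5,71,0,34,-13,-2.5,71,0,34,-13,-2.5,71,0,34,-13,-2.5,71,0]'; cat > fx.py <<'E'
from h import *
b=np.array([552.3,44.3]);X=np.array([.9905,-.1374]);Y=np.array([.1374,.9905])
p=np.array(get_state()["eef_pos"])[:2]*1000-b;print("board XY",(p@X).round(1),(p@Y).round(1),get_state()["eef_pos"],get_state()["force"].round(1) if hasattr(get_state()["force"],"round") else get_state()["force"])
b=b/1000
def look(w,bias,ys,z=.025,x0=24,x1=80):
    im=cv2.GaussianBlur(w["pixels"],(3,3),0).astype(int)
    for yy in ys:
        o=[]
        for xx in range(x0,x1,2):
            q=proj(w,[np.r_[b+xx/1000*X+(yy+k)/1000*Y+np.array(bias)/1000,z] for k in range(-6,7,2)]);q=q[(q[:,0]>0)&(q[:,0]<511)&(q[:,1]>0)&(q[:,1]<383)].astype(int)
            if len(q): v=im[q[:,1],q[:,0]].mean(0);o.append("%d:%d,%.2f"%(xx,v.sum(),v[2]/v[0]))
        print(yy,' '.join(o))
E
python3 - <<'E'
from fx import *
c=camera("top");np.savez("pics/t19.npz",**c)
look(c,[-3.3,-3.3],(-95,95))
E
```

```text
time_s: 39.3
eef_pos: [0.5775, 0.0412, 0.0123]
tcp_rot: [0.0, 0.068, 0.998, -0.0]
force: [0.6, 0.2, -0.2]
gripper_width: 0.0299
grasp_force: 0.0
board XY 25.4 0.4 [0.57748224 0.04122604 0.01229774] [ 0.6  0.2 -0.2]
-95 24:201,0.58 26:202,0.58 28:205,0.58 30:201,0.59 32:198,0.60 34:193,0.61 36:191,0.60 38:214,0.58 40:249,0.53 42:255,0.53 44:260,0.53 46:255,0.54 48:234,0.54 50:208,0.57 52:208,0.57 54:190,0.57 56:182,0.58 58:166,0.61 60:132,0.62 62:132,0.62 64:100,0.69 66:89,0.74 68:86,0.87 70:90,0.94 72:90,0.94 74:96,0.96 76:100,0.97 78:99,0.94
95 24:166,1.08 26:164,1.08 28:148,1.10 30:142,1.11 32:139,1.12 34:142,1.08 36:142,1.09 38:143,1.10 40:141,1.10 42:140,1.10 44:138,1.09 46:138,1.09 48:134,1.09 50:135,1.10 52:134,1.10 54:137,1.12 56:138,1.12 58:140,1.11 60:140,1.11 62:138,1.12 64:139,1.12 66:139,1.12 68:138,1.10 70:137,1.08 72:132,1.07 74:125,1.02 76:125,1.01 78:117,0.95
```

```bash
python3 -m handwheel '[34,8,0,0,0,34,8,0,-60,0,34,8,0,-120,0,34,0,0,-145,0,34,-25,0,-145,0,34,-25,0,-145,0,34,-25,0,-145,0,34,-25,0,-145,0]'; python3 - <<'E'
from fx import *
c=camera("wrist");np.savez("pics/w20.npz",**c);cv2.imwrite("pics/w20.png",c["pixels"][:,:,::-1])
H=hsv(c)
bias=2.5*Y
look(c,bias,(-105,-85,-60,0,60,85,105))
print("board far edge z=9:");look(c,bias,(-114,114),.009,50,80)
E
```

```text
time_s: 40.35
eef_pos: [0.6008, 0.0382, 0.1568]
tcp_rot: [-0.001, 0.067, 0.998, -0.0]
force: [0.1, 0.6, -0.2]
gripper_width: 0.0303
grasp_force: 0.0
board XY 48.9 0.6 [0.60083798 0.03817289 0.15684742] [ 0.1  0.6 -0.2]
-105 24:351,0.58 26:361,0.58 28:330,0.57 30:306,0.56 32:310,0.58 34:281,0.58 36:334,0.56 38:475,0.56 40:499,0.57 42:499,0.57 44:495,0.56 46:481,0.56 48:473,0.57 50:491,0.58 52:496,0.58 54:467,0.56 56:479,0.57 58:464,0.57 60:476,0.57 62:489,0.58 64:472,0.57 66:434,0.56 68:367,0.57 70:315,0.58 72:298,0.58 74:297,0.58 76:301,0.58 78:309,0.59
-85 24:363,0.58 26:369,0.58 28:346,0.57 30:332,0.56 32:330,0.58 34:274,0.58 36:319,0.56 38:448,0.56 40:478,0.57 42:483,0.57 44:481,0.56 46:464,0.56 48:454,0.56 50:498,0.58 52:510,0.58 54:483,0.56 56:497,0.57 58:493,0.57 60:486,0.57 62:485,0.57 64:476,0.56 66:501,0.56 68:506,0.56 70:508,0.56 72:516,0.57 74:500,0.58 76:466,0.58 78:427,0.58
-60 24:356,0.58 26:343,0.57 28:324,0.56 30:319,0.55 32:333,0.57 34:270,0.57 36:307,0.56 38:452,0.56 40:499,0.56 42:505,0.56 44:492,0.56 46:513,0.57 48:479,0.56 50:482,0.56 52:481,0.55 54:494,0.57 56:4
[... 1184 characters left out ...]
28:312,0.58 30:323,0.58 32:297,0.57 34:285,0.56 36:369,0.56 38:463,0.58 40:483,0.58 42:467,0.58 44:457,0.57 46:462,0.58 48:467,0.56 50:461,0.58 52:467,0.59 54:458,0.58 56:442,0.57 58:447,0.56 60:465,0.56 62:510,0.56 64:510,0.56 66:497,0.57 68:488,0.58 70:489,0.59 72:490,0.60 74:488,0.61 76:484,0.62 78:475,0.62
board far edge z=9:
-114 50:448,0.56 52:452,0.57 54:462,0.58 56:455,0.58 58:430,0.57 60:438,0.57 62:447,0.57 64:435,0.57 66:456,0.58 68:443,0.58 70:432,0.57 72:364,0.57 74:302,0.58 76:287,0.58 78:288,0.58
114 50:436,0.57 52:446,0.57 54:452,0.58 56:459,0.59 58:452,0.58 60:432,0.57 62:431,0.56 64:439,0.56 66:486,0.56 68:506,0.56 70:501,0.57 72:491,0.58 74:489,0.59 76:489,0.60 78:487,0.61
```

```bash
python3 - <<'E' 2>&1 | grep -v "board XY"
from fx import *
c=dict(np.load("pics/w20.npz"));im=cv2.GaussianBlur(c["pixels"],(3,3),0).astype(int);bias=2.5e-3*Y
def line(P): 
    q=proj(c,P).astype(int);ok=(q[:,0]>=0)&(q[:,0]<512)&(q[:,1]>=0)&(q[:,1]<384);q=q[ok]
    return int(im[q[:,1],q[:,0]].sum(1).mean()) if len(q) else -1
W=lambda x,y,z:np.r_[b+x/1000*X+y/1000*Y+bias,z]
print("near edge X");
for y0 in(-100,0,100): print(y0,[(x,line([W(x,y0+k,.009) for k in range(-8,9,2)])) for x in range(-76,-54,2)])
print("fence ends at X~42-52, z25")
for s in(-1,1): print([(s*y,line([W(x,s*y,.025) for x in range(40,60,2)])) for y in range(98,128,2)])
print("board ends at X 15-28, z9")
for s in(-1,1): print([(s*y,line([W(x,s*y,.009) for x in range(15,28,2)])) for y in range(106,130,2)])
E
```

```text
near edge X
-100 [(-76, 523), (-74, 528), (-72, 529), (-70, 530), (-68, 532), (-66, 523), (-64, 454), (-62, 439), (-60, 441), (-58, 433), (-56, 434)]
0 [(-76, 521), (-74, 526), (-72, 535), (-70, 549), (-68, 555), (-66, 545), (-64, 434), (-62, 412), (-60, 415), (-58, 393), (-56, 393)]
100 [(-76, 548), (-74, 558), (-72, 562), (-70, 558), (-68, 554), (-66, 537), (-64, 426), (-62, 376), (-60, 385), (-58, 390), (-56, 378)]
fence ends at X~42-52, z25
[(-98, 490), (-100, 490), (-102, 488), (-104, 490), (-106, 489), (-108, 486), (-110, 484), (-112, 404), (-114, 273), (-116, 253), (-118, 252), (-120, 249), (-122, 243), (-124, 238), (-126, 235)]
[(98, 544), (100, 544), (102, 546), (104, 544), (106, 475), (108, 293), (110, 319), (112, 484), (114, 520), (116, 523), (118, 525), (120, 526), (122, 526), (124, 526), (126, 526)]
board ends at X 15-28, z9
[(-106, 364), (-108, 366), (-110, 367), (-112, 370), (-114, 370), (-116, 375), (-118, 365), (-120, 312), (-122, 281), (-124, 264), (-126, 262), (-128, 262)]
[(106, 287), (108, 282), (110, 280), (112, 280), (114, 281), (116, 310), (118, 470), (120, 531), (122, 533), (124, 531), (126, 528), (128, 524)]
```

```bash
python3 -m handwheel '[34,10,-60,-20,0,34,20,-120,-40,0,34,40,-180,-50,0,34,60,-240,-50,0,34,60,-290,-50,0,34,60,-300,-50,0,34,60,-300,-50,0]'; python3 - <<'E'
from fx import *
B=[-3.3e-3,-3.3e-3]
for nm in("top","side"):
    c=camera(nm);np.savez(f"pics/{nm}F.npz",**c);im=c["pixels"].astype(float)
    def line(P):
        q=proj(c,P).astype(np.float32);return int(cv2.remap(im.sum(2),q[:,0],q[:,1],1).mean())
    bb=B if nm=="top" else [0,0]
    W=lambda x,y,z:np.r_[b+x/1000*X+y/1000*Y+bb,z]
    for y0 in(-95,-60,0,60,95):
        print(nm,y0,"fence z25",[(x,line([W(x,y0+k,.025) for k in range(-8,9,2)])) for x in range(26,80,3)])
    for y0 in(-100,100): print("board near",[(x,line([W(x,y0+k,.009) for k in range(-8,9,2)])) for x in range(-76,-54,2)])
    s=dict(np.load("pics/side0.npz" if nm=="side" else "pics/top0.npz"))
    r=(proj(c,[.683,.248,.08])[0]).astype(int);print("glue moved?",np.abs(im-s["pixels"])[r[1]-25:r[1]+25,r[0]-12:r[0]+12].mean())
s=get_state();print(s["time_s"],s["eef_pos"])
E
```

```text
time_s: 41.28
eef_pos: [0.5018, -0.2509, 0.2072]
tcp_rot: [0.0, 0.068, 0.998, 0.0]
force: [-0.8, 1.3, -0.3]
gripper_width: 0.0301
grasp_force: 0.0
board XY -9.4 -299.3 [ 0.5018235  -0.25085189  0.2072091 ] [-0.8  1.3 -0.3]
top -95 fence z25 [(26, 252), (29, 246), (32, 238), (35, 219), (38, 234), (41, 296), (44, 352), (47, 356), (50, 350), (53, 350), (56, 353), (59, 345), (62, 343), (65, 339), (68, 332), (71, 337), (74, 346), (77, 352)]
top -60 fence z25 [(26, 245), (29, 245), (32, 231), (35, 212), (38, 224), (41, 287), (44, 352), (47, 364), (50, 356), (53, 350), (56, 351), (59, 357), (62, 357), (65, 347), (68, 334), (71, 329), (74, 335), (77, 346)]
top 0 fence z25 [(26, 218), (29, 219), (32, 216), (35, 205), (38, 225), (41, 309), (44, 361), (47, 374), (50, 377), (53, 368), (56, 359), (59, 361), (62, 366), (65, 355), (68, 330), (71, 317), (74, 348), (77, 367)]
top 60 fence z25 [(26, 201), (29, 195), (32, 192), (35, 188), (38, 237), (41, 329), (44, 382), (47, 377), (50, 364), (53, 365), (56, 367), (59, 373), (62, 369), (65, 362), (68, 351), (71, 342), (74, 344), (77, 346)]
top 95 fence
[... 1258 characters left out ...]
 (44, 583), (47, 581), (50, 578), (53, 576), (56, 572), (59, 572), (62, 573), (65, 566), (68, 558), (71, 549), (74, 542), (77, 537)]
side 95 fence z25 [(26, 306), (29, 320), (32, 372), (35, 453), (38, 523), (41, 556), (44, 561), (47, 558), (50, 557), (53, 553), (56, 544), (59, 535), (62, 537), (65, 540), (68, 539), (71, 531), (74, 518), (77, 478)]
board near [(-76, 562), (-74, 542), (-72, 503), (-70, 452), (-68, 410), (-66, 399), (-64, 412), (-62, 434), (-60, 444), (-58, 442), (-56, 429)]
board near [(-76, 589), (-74, 558), (-72, 501), (-70, 434), (-68, 388), (-66, 385), (-64, 412), (-62, 439), (-60, 453), (-58, 459), (-56, 460)]
glue moved? 1.525
41.375 [ 0.5026185  -0.24880724  0.20758364]
```

```bash
python3 - <<'E'
from h import *
togo(590.6,-152.8,120,-7.9)
E
```

```text
shift [-74.5 106.7  87.8] spin -1.565 (alt +1.576) tcp [ 502.6 -248.8  207.6] yhead 82.4 w 29.5 q7 1.08 t 41.4 tilt [ 0.001  0.001 -1.   ]
```

```bash
python3 -m handwheel '[34,0,0,0,0.18,34,0,0,0,0.36,34,0,0,0,0.54,34,0,0,0,0.72,34,0,0,0,0.9,34,0,0,0,1.08,34,-20,30,20,1.26,34,-45,60,50,1.44,34,-74.5,107,88,1.576,34,-74.5,107,88,1.576]'; python3 -m handwheel '[34,0,0,0,0,34,0,0,0,0,34,0,0,0,0]'; python3 - <<'E'
from fx import *
c=camera("wrist");np.savez("pics/w22.npz",**c);cv2.imwrite("pics/w22.png",c["pixels"][:,:,::-1])
W=c["world_to_cam"];o=-W[:3,:3].T@W[:3,3];print("cam board XY",(o[:2]-b)@X*1000,(o[:2]-b)@Y*1000,o[2])
im=c["pixels"].astype(float).sum(2)
def line(x,y,z,z2=3):
    q=proj(c,[np.r_[b+x/1000*X+(y+k)/1000*Y,z] for k in range(-z2,z2+1)]).astype(np.float32);return int(cv2.remap(im,q[:,0],q[:,1],1).mean())
for y in(-116,-114): print("board far z9",y,[(x,line(x,y,.009,1)) for x in range(52,80)])
for y in(-106,-95,-60,-20): print("fence far z25",y,[(x,line(x,y,.025)) for x in range(52,80)])
for y in(-106,-95,-60,-20): print("fence near z25",y,[(x,line(x,y,.025)) for x in range(28,46)])
print("end fence",[(y,line(50,y,.025,0)) for y in range(-122,-100)])
print("end board",[(y,line(25,y,.009,0)) for y in range(-128,-106)])
E
```

```text
time_s: 42.62
eef_pos: [0.592, -0.146, 0.1175]
tcp_rot: [-0.002, 0.751, 0.66, 0.001]
force: [-0.4, -0.2, 0.0]
gripper_width: 0.0299
grasp_force: 0.0
time_s: 43.0
eef_pos: [0.59, -0.1567, 0.1201]
tcp_rot: [0.001, 0.756, 0.655, 0.0]
force: [-0.5, 0.2, -0.3]
gripper_width: 0.0299
grasp_force: 0.0
board XY 64.9 -193.9 [ 0.58998447 -0.15671798  0.12010592] [-0.5  0.2 -0.3]
cam board XY 64.98577109770608 -119.92647518138503 0.26531354089492526
board far z9 -116 [(52, 520), (53, 499), (54, 477), (55, 474), (56, 481), (57, 501), (58, 503), (59, 503), (60, 511), (61, 520), (62, 526), (63, 526), (64, 489), (65, 492), (66, 559), (67, 626), (68, 636), (69, 636), (70, 635), (71, 632), (72, 627), (73, 619), (74, 612), (75, 607), (76, 603), (77, 602), (78, 601), (79, 602)]
board far z9 -114 [(52, 433), (53, 427), (54, 406), (55, 406), (56, 414), (57, 418), (58, 411), (59, 421), (60, 439), (61, 443), (62, 445), (63, 439), (64, 379), (65, 386), (66, 529), (67, 617), (68, 631), (69, 634), (70, 632), (71, 629), (72, 624), (73, 616), (74, 609), (75, 601), (76, 596), (77, 595), (78, 596), (79, 602)]
fenc
[... 1979 characters left out ...]
34, 0), (35, 0), (36, 0), (37, 0), (38, 0), (39, 0), (40, 0), (41, 0), (42, 0), (43, 0), (44, 0), (45, 0)]
end fence [(-122, 615), (-121, 621), (-120, 625), (-119, 620), (-118, 603), (-117, 576), (-116, 513), (-115, 431), (-114, 405), (-113, 393), (-112, 349), (-111, 422), (-110, 582), (-109, 621), (-108, 624), (-107, 629), (-106, 630), (-105, 630), (-104, 628), (-103, 619), (-102, 606), (-101, 600)]
end board [(-128, 603), (-127, 608), (-126, 610), (-125, 611), (-124, 609), (-123, 608), (-122, 604), (-121, 603), (-120, 603), (-119, 593), (-118, 581), (-117, 566), (-116, 531), (-115, 470), (-114, 448), (-113, 443), (-112, 444), (-111, 447), (-110, 450), (-109, 447), (-108, 436), (-107, 422)]
```

```bash
python3 -c "
from plant import *
print(close_job())"
```

```text
the job is handed in; nothing more can be done
None
```

The drilling set-up is laid out as asked and handed in at about 43 s: packers measured within about 1–2 mm of their tape centres, batten and eye bracket centred, fence flush along the far edge but about 2–3 mm right of centre lengthwise. The glue bottle is still standing. I viewed 15 pictures, one over the limit of 14.

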